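# Drying panels and tidying the bottles on a repair bench

## Task

Finish the cleaning job on this repair bench: lift each grey instrument panel out of the slotted rack and lean it to dry against the low drying rail, the same way up as in the rack, its lower edge on the bench and its face resting on the rail's bar at a clear slant. Stand every square white bottle, the fallen ones too, upright and wholly on the dark rubber mat. Do not let a panel fall down flat, and leave the other things on the bench where they are.

Things in the scene. Friction and masses are not known exactly. Their poses are not given: they have to be found in the camera images.
- panel0: instrument front panel: grey slab 10 mm thick (own x), 100 mm wide (own y), 140 mm tall (own z, up), 0.3 kg, with a dark window and keys on both faces (both faces count alike). Origin at the centre of its underside. It starts standing upright in one of the rack's three slots, its underside 8 mm above the bench; two or all three of the panels are present. Three panels fit side by side on the rail
- panel1: instrument front panel: grey slab 10 mm thick (own x), 100 mm wide (own y), 140 mm tall (own z, up), 0.3 kg, with a dark window and keys on both faces (both faces count alike). Origin at the centre of its underside. It starts standing upright in one of the rack's three slots, its underside 8 mm above the bench; two or all three of the panels are present. Three panels fit side by side on the rail
- panel2: instrument front panel: grey slab 10 mm thick (own x), 100 mm wide (own y), 140 mm tall (own z, up), 0.3 kg, with a dark window and keys on both faces (both faces count alike). Origin at the centre of its underside. It starts standing upright in one of the rack's three slots, its underside 8 mm above the bench; two or all three of the panels are present. Three panels fit side by side on the rail
- bottle_a: white square plastic bottle, 115 mm tall: body 50 x 50 mm and 88 mm high (own z, base to cap), then a round grey cap 32 mm across and 27 mm high, about 0.2 kg, heavy in its lowest 35 mm. Origin at the centre of its base. Starts lying on one of its flat sides (axis 25 mm above the bench), cap roughly away from the robot, on either the left or the right; always present
- bottle_b: white square plastic bottle, 115 mm tall: body 50 x 50 mm and 88 mm high (own z, base to cap), then a round grey cap 32 mm across and 27 mm high, about 0.2 kg, heavy in its lowest 35 mm. Origin at the centre of its base. Starts lying on one of its flat sides (axis 25 mm above the bench), cap roughly away from the robot, on either the left or the right; may be absent
- bottle_c: white square plastic bottle, 115 mm tall: body 50 x 50 mm and 88 mm high (own z, base to cap), then a round grey cap 32 mm across and 27 mm high, about 0.2 kg, heavy in its lowest 35 mm. Origin at the centre of its base. Starts upright on the bench; may be absent
- bottle_d: white square plastic bottle, 115 mm tall: body 50 x 50 mm and 88 mm high (own z, base to cap), then a round grey cap 32 mm across and 27 mm high, about 0.2 kg, heavy in its lowest 35 mm. Origin at the centre of its base. Starts upright on the bench; may be absent
- rack: fixed low rack on the bench: plate 190 x 116 x 8 mm with three slots along its own y, centred at own x = -55, 0 and +55 mm, each between two clear walls 4 mm thick and 14 mm apart that rise to 50 mm above the bench. Origin at the centre of its underside
- rail: fixed drying rail: a round steel bar 12 mm thick along own y, its axis 80 mm above the bench, on two posts at own y = -190 and +190 mm, each on a foot 110 mm (own x) x 28 mm (own y) x 8 mm high. Between the posts the space below and on both sides of the bar is open down to the bench. At zero yaw own x points away from the robot. Origin on the bench below the bar's middle
- rail_bar (a point): middle of the rail's bar, on its axis, 80 mm above the bench
- mat: fixed dark rubber mat, 115 mm (own x) x 250 mm (own y), 4 mm thick; origin at the centre of its underside, on the bench; own x points roughly away from the robot. Three bottles fit on it in a row along own y
- jar: bystander, the round jar, not part of the job; leave it alone. Origin at the centre of its underside
- tape: bystander, the tape roll, not part of the job; leave it alone. Origin at the centre of its underside
- mug: bystander, the mug, not part of the job; leave it alone. Origin at the centre of its underside
- case: bystander, the black case, not part of the job; leave it alone. Origin at the centre of its underside
- driver: bystander, the screwdriver lying on the bench, not part of the job; leave it alone
Mind the look-alikes: they are no part of the job. Leave any blue or turquoise look-alike of the bottle_a alone.

How it is judged:
By the outcome, as a careful person would: the job done as asked, in the order asked, and still so for the second after the job is handed in, with the robot touching nothing.
Of panel0, panel1, panel2 only 2 to 3 are there at a start; the rules pass over those that are not, and their reading is None.
Of bottle_b, bottle_c, bottle_d only 2 to 2 are there at a start; the rules pass over those that are not, and their reading is None.
At some moment in a run one of bottle_a, bottle_b, bottle_c, bottle_d may be knocked a few centimetres aside while the robot is not near it.
It also fails if it takes over 210 s, if anything falls off the work surface, if the arm or the gripper's body presses on something with over 40 N, if the wrist force passes 120 N, or if a joint passes its speed limit or range.

## Robot

A 7-joint arm with a two-finger parallel gripper is mounted at the origin on the work surface. World frame = base frame: x ahead of the robot, y to its left, z up, the work surface at z = 0. Lengths are in m, angles in rad, forces in N, time in s.
With the tool pointing down it reaches from about 0.4 to 0.925 m from the base axis. Payload 5.6 kg.
Tool frame: the origin (TCP) lies between the finger pads; the fingertips stand 11 mm ahead of it and the grasp point (between the pads) lies 8 mm behind it; z points along the fingers, y is the line along which they close (so a half turn about z gives the same grasp; the last joint's range is limited). The gripper opens to 85 mm and grips with 20 to 120 N. Pads are 22 mm wide; open, the fingers measure 114 mm over their backs; the gripper's body (76 mm by 85 mm) begins 54 mm behind the grasp point. The pads swing forward as they close: fully open they stand 13 mm farther back than shut.
Start: joints at [-1.224, 0.468, -0.012, 1.603, 0.006, 1.071, -0.056], TCP at [0.247, 0.601, 0.242] pointing down, gripper open.
Joint ranges: [-2.53, 2.53], [-0.31, 2.02], [-1.57, 1.55], [0.28, 2.44], [-1.29, 4.43], [0.15, 1.84], [-2.92, 2.92]. Speed limits (rad/s): [2.57, 2.57, 3.14, 3.14, 3.14, 3.14, 3.14].

## Interface

Orientations are given as a unit quaternion [x, y, z, w].
In Python, from rig import get_state, capture, camera_params, finish_job gives the robot as it stands.
- The arm moves only by the tool move_arm, never from a script. Its argument "motion" is a list of rows, each a list of 7 numbers: the shift along the world's x, y, z scaled (see below), then the turn, a rotation vector about the world's x, y, z scaled (see below), then the finger opening in mm, from 0 to 85.4. In form: [[dx, dy, dz, ax, ay, az, grip], ...]. A call has 1 to 8 rows; each row shifts and turns the commanded pose from where the row before left it; what a row does not reach is not made up. The controller multiplies each number of a shift by 2 cm and each number of a turn by 6 degrees. A row lasts 1/10 s, in which the tool goes at most 50 mm and 8.59 degrees, less where a joint would pass 70% of its speed; a pose out of reach is approached as far as the arm can. A call with a number of a shift or a turn outside -1 to 1 is refused whole. A call with a gripper value outside its range is refused whole. The fingers move at their own pace and stop on an object; "force" is the grip in N (left out, the last holds). Time passes only in rows, so rows that do not move let the fingers close. It gives the time, the measured TCP pose, the force, the opening and the grip force at its end, in the units of the state.
- get_state(): the state, without advancing time (a new reading comes with each control period).
- capture(name): name is "side" or "top"; returns (picture, depth): 384x512x3 uint8, red, green, blue; 384x512 float32, m along the optical axis (not along the pixel's ray), 0 where there is no reading.
- camera_params(name): a dict with "camera_matrix" (3x3 intrinsics, pixels), "k1" (the pictures are not rectified: a ray, as slopes to the right and down, at radius r is drawn at 1 + k1 r^2 times it, then the intrinsics apply), "R" (3x3) and "t" (3): a world point X has camera coordinates R X + t. Camera axes: x right, y down, z forward; pixel columns grow to the right and rows downward; lengths in m; the calibration is good to about 2 mm. A picture is of the moment at which its call begins. camera_params takes no time and is no camera call.
- finish_job(): hands the job in; it is judged then, once.
The state is a dict: "clock": time; "joints": joint angles; "joint_vel": joint speeds; "tau": joint torques, N m; "ee_pos": TCP position; "ee_rot": TCP orientation; "wrist_force": force on the tool from outside, world axes, zero at the start; "moment": the same for the moment, N m; "width": finger opening in m; "grasp_force": force on a finger pad.
Only numpy, scipy, OpenCV 4.12 (cv2) and the standard library are available. Lean on these libraries where they do the work, as an engineer would, in place of code of your own. Each camera call takes 0.05 s, during which the arm holds its last target. There are 200 camera calls.

## Working session

There is one attempt and no reset: what is moved stays moved. The work goes in short steps, Python scripts to look and compute and a tool call to move; the robot and the scene stay as the last step left them, time stands still between calls to the robot, and variables do not carry over. Pictures are saved under pics/ and viewed, at most 14 in all, crops included, and the job is handed in when it is done.

Besides the shell and the picture viewer there is one more tool, called after ">>>" by a JSON object that holds its "method" and its "body". move_arm: Moves the arm, as the interface text tells. Shifts and turns lie within -1 to 1; 1 stands for 2 cm of shift or 6 degrees of turn. Its arguments: {"type":"object","properties":{"motion":{"type":"array"},"force":{"type":"number"}},"required":["motion"]}

```bash
ls; mkdir -p pics
cat > h.py <<'E'
import numpy as np, cv2
from rig import get_state, capture, camera_params, finish_job
def save(name,fn):
    im,d=capture(name); cv2.imwrite('pics/'+fn+'.png',im[:,:,::-1]); np.savez('pics/'+fn+'.npz',im=im,d=d); return im,d
def cam(name):
    c=camera_params(name); return np.array(c['camera_matrix']),c['k1'],np.array(c['R']),np.array(c['t'])
def rays(name,uv):
    K,k1,R,t=cam(name); uv=np.asarray(uv,float).reshape(-1,2)
    q=np.c_[(uv[:,0]-K[0,2])/K[0,0],(uv[:,1]-K[1,2])/K[1,1]]; p=q.copy()
    for _ in range(20): p=q/(1+k1*(p**2).sum(1,keepdims=True))
    return np.c_[p,np.ones(len(p))],R,t
def onplane(name,uv,z):
    p,R,t=rays(name,uv); o=-R.T@t; d=p@R
    return o+d*((z-o[2])/d[:,2])[:,None]
def cloud(name,d):
    v,u=np.mgrid[:d.shape[0],:d.shape[1]]
    p,R,t=rays(name,np.c_[u.ravel(),v.ravel()])
    X=(p*d.reshape(-1,1)-t)@R
    X[d.ravel()==0]=np.nan
    return X.reshape(d.shape+(3,))
E
python3 - <<'E'
from h import *
np.set_printoptions(precision=3,suppress=True)
for n in('top','side'):
    save(n,n+'0'); K,k1,R,t=cam(n); print(n,K[0,0],k1,-R.T@t,R)
E
```

```text
pics
top 415.0991466322182 -0.1462255195331211 [ 0.436 -0.085  1.482] [[ 0.01  -1.    -0.014]
 [-0.998 -0.009 -0.068]
 [ 0.067  0.015 -0.998]]
side 433.6484441428162 -0.10067627722673406 [-0.145 -0.91   0.753] [[ 0.772 -0.635 -0.018]
 [-0.354 -0.407 -0.842]
 [ 0.527  0.656 -0.539]]
```

View pics/top0.png

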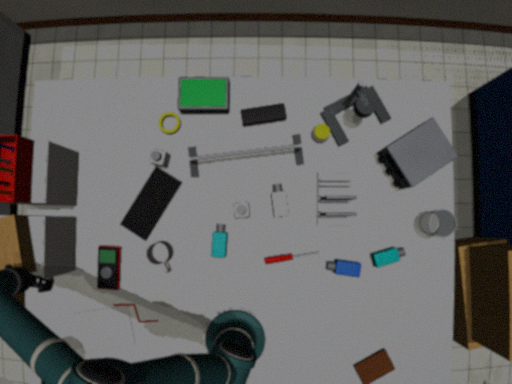

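View pics/side0.png

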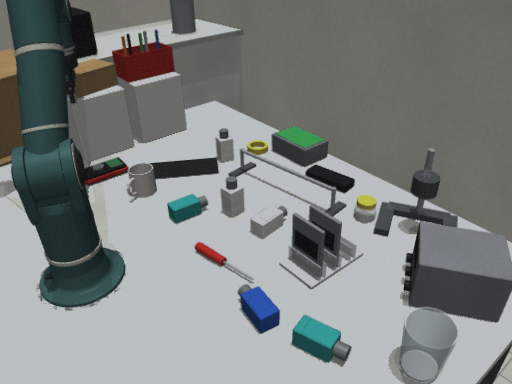

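Top picture: rack at about (337,200) with two panels; rail bar from (193,158) to (299,147); mat at (152,203). White bottles are upright at (160,157) and (241,210), and one lies at (280,200). The look-alikes are turquoise at (220,241) and (387,257), and blue at (346,268). I'll check the choice in a crop and measure.

Run:
```python
from h import *
np.set_printoptions(precision=3,suppress=True)
z=np.load('pics/top0.npz'); im,d=z['im'],z['d']
c=np.hstack([cv2.resize(im[135:245,110:250],None,fx=3,fy=3,interpolation=2),cv2.resize(im[165:275,260:370],None,fx=3,fy=3,interpolation=2)])
cv2.imwrite('pics/crop1.png',c[:,:,::-1]); print(c.shape)
X=cloud('top',d)
print('bench',np.nanmedian(X[300,280:350,2]), np.isnan(X[...,2]).mean())
def rect(name,pts):
    r=cv2.minAreaRect((pts[:,:2]*1000).astype(np.float32)); print(name,len(pts),r)
# mat
hsv=cv2.cvtColor(im,cv2.COLOR_RGB2HSV)
m=np.zeros(d.shape,bool); m[160:245,115:190]=True
mm=((im.max(2)<60)&m).astype(np.uint8)
n,l,s,ce=cv2.connectedComponentsWithStats(mm); k=1+s[1:,4].argmax()
v,u=np.nonzero(l==k); P=onplane('top',np.c_[u,v],.004); rect('mat',P)
# height blobs
def reg(name,u0,u1,v0,v1,zl,zh):
    Q=X[v0:v1,u0:u1].reshape(-1,3); Q=Q[(Q[:,2]>zl)&(Q[:,2]<zh)]; rect(name,Q); print('  z med/max',np.median(Q[:,2]),Q[:,2].max(),'mean',Q.mean(0))
reg('d cap',145,175,142,172,.1,.13); reg('d body',145,175,142,172,.075,.1)
reg('c cap',228,255,195,225,.1,.13); reg('c body',228,255,195,225,.075,.1)
reg('lying',268,292,180,222,.035,.07); reg('lying all',268,292,180,222,.015,.07)
reg('p',310,365,165,203,.12,.18); reg('p2',310,365,203,230,.12,.18)
reg('walls',310,365,165,240,.035,.065)
reg('rail',198,296,138,172,.06,.1)
```

```text
(330, 750, 3)
bench 5.187801869466828e-05 0.0041961669921875
mat 1992 ((482.38037109375, 307.90496826171875), (109.73576354980469, 245.3785858154297), 58.87263488769531)
d cap 83 ((637.5066528320312, 267.3500061035156), (31.46914291381836, 31.06869888305664), 47.84636306762695)
  z med/max 0.11504553205494068 0.12087371567987443 mean [0.638 0.267 0.114]
d body 140 ((638.1478271484375, 267.6539611816406), (53.27827835083008, 49.67279052734375), 78.82510375976562)
  z med/max 0.08688501491399946 0.0977336475255749 mean [0.635 0.262 0.087]
c cap 74 ((461.4461669921875, -22.489511489868164), (26.48594856262207, 29.80132484436035), 0.5172268748283386)
  z med/max 0.11533076342025397 0.12231576339933141 mean [ 0.462 -0.023  0.115]
c body 143 ((462.098876953125, -24.276273727416992), (47.257450103759766, 50.40974426269531), 0.6514331698417664)
  z med/max 0.08765593538312298 0.09602724772421264 mean [ 0.462 -0.024  0.088]
lying 420 ((497.5464172363281, -152.27284240722656), (114.6756591796875, 49.88100814819336), 7.816762924194336)
  z med/max 0.04989771080391385 0.05894158008612733 mean [ 
[... 277 characters left out ...]
69043, 98.17100524902344), 0.20146778225898743)
  z med/max 0.14716875714311062 0.15724853692253707 mean [ 0.504 -0.347  0.145]
p2 106 ((448.9996337890625, -346.0830993652344), (9.749125480651855, 95.72235870361328), 0.16292282938957214)
  z med/max 0.1473083404292363 0.15506568427654158 mean [ 0.449 -0.344  0.147]
walls 266 ((503.96380615234375, -348.753173828125), (108.65882110595703, 131.97434997558594), 89.72660064697266)
  z med/max 0.048970984294167505 0.06497247973741035 mean [ 0.509 -0.347  0.048]
rail 329 ((657.7605590820312, -38.67451477050781), (16.011465072631836, 334.1973876953125), 7.28126335144043)
  z med/max 0.08488509040749857 0.09365938914391812 mean [ 0.657 -0.04   0.085]
```

View pics/crop1.png

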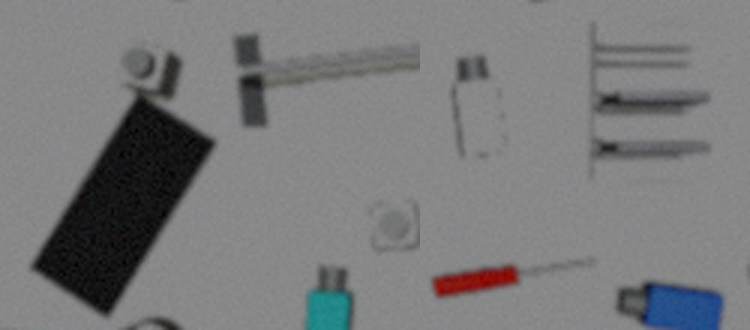

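Confirmed in the crop: white bottles stand upright by the mat and in the middle, a white one lies with its cap away, and two panels are in the near and middle slots. Next I'll get the geometry numbers for the rail and bottle yaws.

Run:
```python
from h import *
from scipy.spatial.transform import Rotation as Ro
np.set_printoptions(precision=4,suppress=True)
s=get_state(); print(s['ee_pos'],s['width'],s['wrist_force']); print(Ro.from_quat(s['ee_rot']).as_matrix())
z=np.load('pics/top0.npz'); im,d=z['im'],z['d']; X=cloud('top',d)
Q=X[130:185,180:312].reshape(-1,3)
F=Q[(Q[:,2]>.004)&(Q[:,2]<.03)&(Q[:,0]<.75)]
for sgn in (1,-1):
    G=F[(F[:,1]>0.0)] if sgn>0 else F[F[:,1]<-.1]
    print('foot',len(G),cv2.minAreaRect((G[:,:2]*1000).astype(np.float32)))
B=Q[(Q[:,2]>.07)&(Q[:,2]<.1)]; p=np.polyfit(B[:,1],B[:,0],1); print('bar',p,np.degrees(np.arctan(-p[0])),B[:,1].min(),B[:,1].max(), np.polyval(p,-.04), np.median(B[:,2]))
for n,(u0,u1,v0,v1) in dict(d=(145,175,142,172),c=(228,255,195,225),a=(268,292,180,222)).items():
    W=X[v0:v1,u0:u1].reshape(-1,3)
    if n=='a': W=W[(W[:,2]>.043)&(W[:,2]<.056)&(W[:,0]<.515)]
    else: W=W[(W[:,2]>.08)&(W[:,2]<.096)]
    best=min(range(-45,45),key=lambda a:np.prod(np.ptp(W[:,:2]@np.array([[np.cos(np.radians(a)),-np.sin(np.radians(a))],[np.sin(np.radians(a)),np.cos(np.radians(a))]]),axis=0)))
    a=np.radians(best); M=np.array([[np.cos(a),-np.sin(a)],[np.sin(a),np.cos(a)]]); T=W[:,:2]@M; print(n,best,np.ptp(T,axis=0),M@((T.max(0)+T.min(0))/2))
```

```text
[0.2469 0.6008 0.2414] 0.0854916626559296 [-0.8648  0.3999  0.3666]
[[-0.925   0.38   -0.0005]
 [ 0.38    0.925  -0.0015]
 [-0.0001 -0.0016 -1.    ]]
foot 483 ((649.80029296875, 103.0156021118164), (196.85052490234375, 204.3968963623047), 0.6365204453468323)
foot 431 ((651.649169921875, -184.38043212890625), (168.25404357910156, 196.46792602539062), 89.8075942993164)
bar [-0.1278  0.6518] 7.283133979510332 -0.22503816896689105 0.1612897608920414 0.6569372035585425 0.08492451131487395
d -11 [0.0497 0.0527] [0.6381 0.2674]
c 1 [0.0474 0.0476] [ 0.4621 -0.0228]
a 8 [0.0751 0.0499] [ 0.4779 -0.155 ]
```

>>> {"method": "move_arm", "body": {"motion": [[1,-1,0.4,0,0,-0.24,40],[1,-1,0.4,0,0,-0.24,40],[1,-1,0.4,0,0,-0.24,40],[1,-1,0.4,0,0,-0.24,40],[1,-1,0.4,0,0,-0.24,40],[1,-1,0.4,0,0,-0.24,40],[1,-1,0.4,0,0,-0.24,40],[1,-1,0.4,0,0,-0.24,40]]}}

```text
clock: 0.9
ee_pos: [0.4076, 0.4401, 0.3062]
ee_rot: [0.292, 0.957, -0.0, -0.0]
wrist_force: [0.6, 0.8, 0.9]
width: 0.0404
grasp_force: 0.0
```

>>> {"method": "move_arm", "body": {"motion": [[1,-1,0,0,0,-0.24,40],[1,-1,0,0,0,-0.24,40],[1,-1,0,0,0,-0.24,40],[1,-1,0,0,0,-0.24,40],[0.85,-1,0,0,0,-0.24,40],[0,-1,0,0,0,-0.24,40],[0,-1,0,0,0,-0.24,40],[0,-1,0,0,0,-0.24,40]]}}

```text
clock: 1.7
ee_pos: [0.503, 0.2802, 0.3061]
ee_rot: [0.386, 0.922, -0.0, -0.0]
wrist_force: [0.1, 0.3, -0.3]
width: 0.0402
grasp_force: 0.0
```

>>> {"method": "move_arm", "body": {"motion": [[0,-1,0,0,0,-0.24,40],[0,-1,0,0,0,-0.24,40],[0,-1,0,0,0,-0.24,40],[0,-1,0,0,0,-0.24,40],[0,-1,0,0,0,-0.24,40],[0,-1,0,0,0,-0.24,40],[0,-1,0,0,0,-0.24,40],[0,-1,0,0,0,-0.24,40]]}}

```text
clock: 2.5
ee_pos: [0.504, 0.1196, 0.3063]
ee_rot: [0.477, 0.879, 0.0, 0.0]
wrist_force: [0.5, -1.2, -0.9]
width: 0.0401
grasp_force: 0.0
```

>>> {"method": "move_arm", "body": {"motion": [[0,-1,0,0,0,-0.24,40],[0,-1,0,0,0,-0.24,40],[0,-1,0,0,0,-0.24,40],[0,-1,0,0,0,-0.24,40],[0,-1,0,0,0,-0.24,40],[0,-1,0,0,0,-0.24,40],[0,-1,0,0,0,-0.24,40],[0,-1,0,0,0,-0.24,40]]}}

```text
clock: 3.3
ee_pos: [0.504, -0.0404, 0.3063]
ee_rot: [0.563, 0.826, -0.0, 0.0]
wrist_force: [0.4, -0.4, -0.3]
width: 0.0402
grasp_force: 0.0
```

>>> {"method": "move_arm", "body": {"motion": [[0,-1,0,0,0,-0.24,40],[0,-1,0,0,0,-0.24,40],[0,-1,0,0,0,-0.24,40],[0,-1,0,0,0,-0.24,40],[0,-1,0,0,0,-0.24,40],[0,-1,0,0,0,-0.24,40],[0,-1,0,0,0,-0.24,40],[0,-1,0,0,0,-0.24,40]]}}

```text
clock: 4.1
ee_pos: [0.504, -0.2004, 0.3063]
ee_rot: [0.643, 0.766, -0.0, 0.0]
wrist_force: [0.6, -1.3, -0.3]
width: 0.0402
grasp_force: 0.0
```

>>> {"method": "move_arm", "body": {"motion": [[0,-1,0,0,0,-0.24,40],[0,-1,0,0,0,-0.24,40],[0,-1,0,0,0,-0.24,40],[0,-1,0,0,0,-0.24,40],[0,-1,0,0,0,-0.24,40],[0,-1,0,0,0,-0.24,40],[0,-1,0,0,0,-0.24,40],[0,-0.4,0,0,0,0,40]]}}

```text
clock: 4.9
ee_pos: [0.5032, -0.3496, 0.3062]
ee_rot: [0.708, 0.706, -0.001, 0.0]
wrist_force: [-0.7, -0.1, 0.4]
width: 0.04
grasp_force: 0.0
```

>>> {"method": "move_arm", "body": {"motion": [[0,0,-1,0,0,0,40],[0,0,-1,0,0,0,40],[0,0,-1,0,0,0,40],[0,0,-1,0,0,0,40],[0,0,-1,0,0,0,40],[0,0,-1,0,0,0,40],[0,0,-1,0,0,0,40],[0,0,-1,0,0,0,40]]}}

```text
clock: 5.7
ee_pos: [0.5042, -0.3466, 0.1453]
ee_rot: [0.707, 0.707, 0.0, -0.0]
wrist_force: [0.3, 0.7, 0.4]
width: 0.0398
grasp_force: 0.0
```

>>> {"method": "move_arm", "body": {"motion": [[0,0,-0.6,0,0,0,40],[0,0,-0.6,0,0,0,40],[0,0,0,0,0,0,0],[0,0,0,0,0,0,0],[0,0,0,0,0,0,0],[0,0,0,0,0,0,0]], "force": 40}}

```text
clock: 6.3
ee_pos: [0.5043, -0.3469, 0.1228]
ee_rot: [0.707, 0.707, 0.0, 0.0]
wrist_force: [0.3, -0.4, -0.4]
width: 0.0098
grasp_force: 40.5
```

>>> {"method": "move_arm", "body": {"motion": [[0,0,0.5,0,0,0,0],[0,0,1,0,0,0,0],[0,0,1,0,0,0,0],[0,0,1,0,0,0,0],[0,0,1,0,0,0,0],[0,0,0.5,0,0,0,0]]}}

```text
clock: 6.9
ee_pos: [0.5046, -0.3474, 0.2249]
ee_rot: [0.707, 0.707, 0.001, 0.002]
wrist_force: [0.4, -0.3, -2.9]
width: 0.0094
grasp_force: 40.4
```

>>> {"method": "move_arm", "body": {"motion": [[0.5,0.93,0,0,0,0.243,0],[0.5,0.93,0,0,0,0.243,0],[0.5,0.93,0,0,0,0.243,0],[0.5,0.93,0,0,0,0.243,0],[0.5,0.93,0,0,0,0.243,0],[0.5,0.93,0,0,0,0,0],[0.5,0.93,0,0,0,0,0],[0.5,0.93,0,0,0,0,0]]}}

```text
clock: 7.7
ee_pos: [0.5848, -0.1958, 0.2219]
ee_rot: [0.66, 0.751, -0.0, -0.0]
wrist_force: [-0.5, -0.3, -2.2]
width: 0.0092
grasp_force: 40.4
```

>>> {"method": "move_arm", "body": {"motion": [[0.5,0.93,0,-0.0635,0.496,0,0],[0.5,0.93,0,-0.0635,0.496,0,0],[0.5,0.93,0,-0.0635,0.496,0,0],[0.5,0.93,0,-0.0635,0.496,0,0],[0.45,0.93,0,-0.0635,0.496,0,0],[0,0,0,-0.0635,0.496,0,0],[0,0,0,0,0,0,0]]}}

```text
clock: 8.4
ee_pos: [0.6343, -0.1021, 0.2204]
ee_rot: [0.651, 0.743, -0.118, -0.104]
wrist_force: [0.3, 0.2, -2.9]
width: 0.0098
grasp_force: 40.4
```

>>> {"method": "move_arm", "body": {"motion": [[0,0,-1,0,0,0,0],[0,0,-1,0,0,0,0],[0,0,-1,0,0,0,0],[0,0,-1,0,0,0,0],[0,0,-0.8,0,0,0,0],[0,0,-0.45,0,0,0,0],[0,0,0,0,0,0,0]]}}

```text
clock: 9.1
ee_pos: [0.6323, -0.1049, 0.1161]
ee_rot: [0.653, 0.741, -0.118, -0.104]
wrist_force: [0.0, 1.1, -2.2]
width: 0.0095
grasp_force: 40.3
```

>>> {"method": "move_arm", "body": {"motion": [[0.4,0.05,0,0,0,0,0],[0.4,0.05,0,0,0,0,0],[0.25,0.03,0,0,0,0,0],[0,0,0,0,0,0,0]]}}

```text
clock: 9.5
ee_pos: [0.6554, -0.1021, 0.1177]
ee_rot: [0.652, 0.742, -0.117, -0.103]
wrist_force: [0.0, -0.2, -3.6]
width: 0.0093
grasp_force: 40.4
```

Run:
```python
from h import *
a,_=save('side','side1'); b,_=save('top','top1')
c=np.hstack([cv2.resize(a[130:250,190:390],None,fx=2.5,fy=2.5,interpolation=2),cv2.resize(b[115:235,180:300],None,fx=2.5,fy=2.5,interpolation=2)])
cv2.imwrite('pics/crop2.png',c[:,:,::-1]); print(c.shape); s=get_state(); print(s['ee_pos'],s['wrist_force'])
```

```text
(300, 800, 3)
[ 0.65414622 -0.10241998  0.11739253] [-0.16590019 -0.46594593 -2.73814316]
```

View pics/crop2.png

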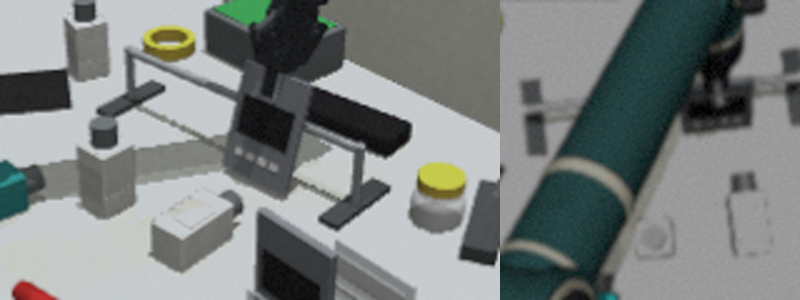

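Panel is slanted, about 8 mm short of the bar and 7 mm above the bench. Lowering it, then nudging to the bar.

>>> {"method": "move_arm", "body": {"motion": [[0,0,-0.2,0,0,0,0],[0,0,-0.1,0,0,0,0],[0,0,0,0,0,0,0]]}}

```text
clock: 9.9
ee_pos: [0.6537, -0.1023, 0.1109]
ee_rot: [0.653, 0.741, -0.118, -0.104]
wrist_force: [0.0, -0.1, -2.7]
width: 0.0093
grasp_force: 40.5
```

>>> {"method": "move_arm", "body": {"motion": [[0.15,0.02,0,0,0,0,0],[0.1,0.01,0,0,0,0,0],[0,0,0,0,0,0,0]]}}

```text
clock: 10.2
ee_pos: [0.6595, -0.1016, 0.1113]
ee_rot: [0.653, 0.741, -0.117, -0.103]
wrist_force: [0.1, -1.0, -3.5]
width: 0.0097
grasp_force: 40.4
```

>>> {"method": "move_arm", "body": {"motion": [[0.1,0.01,0,0,0,0,0],[0,0,0,0,0,0,0]]}}

```text
clock: 10.4
ee_pos: [0.6613, -0.1015, 0.1113]
ee_rot: [0.653, 0.741, -0.117, -0.103]
wrist_force: [0.7, 0.6, -2.4]
width: 0.0094
grasp_force: 40.4
```

>>> {"method": "move_arm", "body": {"motion": [[0,0,-0.05,0,0,0,0],[0,0,0,0,0,0,0]]}}

```text
clock: 10.6
ee_pos: [0.6613, -0.1016, 0.1107]
ee_rot: [0.653, 0.741, -0.117, -0.103]
wrist_force: [0.5, -0.5, -1.7]
width: 0.0097
grasp_force: 40.7
```

>>> {"method": "move_arm", "body": {"motion": [[0,0,-0.06,0,0,0,0],[0,0,0,0,0,0,0]]}}

```text
clock: 10.8
ee_pos: [0.6615, -0.1016, 0.1105]
ee_rot: [0.653, 0.741, -0.117, -0.103]
wrist_force: [0.3, 1.5, 4.2]
width: 0.0095
grasp_force: 41.5
```

>>> {"method": "move_arm", "body": {"motion": [[0.1,0.01,0,0,0,0,0],[0,0,0,0,0,0,0]]}}

```text
clock: 11.0
ee_pos: [0.6624, -0.1016, 0.1103]
ee_rot: [0.653, 0.741, -0.118, -0.104]
wrist_force: [-2.8, 1.1, 7.4]
width: 0.0097
grasp_force: 41.6
```

>>> {"method": "move_arm", "body": {"motion": [[0.1,0.01,0,0,0,0,0],[0,0,0,0,0,0,0]]}}

```text
clock: 11.2
ee_pos: [0.6634, -0.1016, 0.1101]
ee_rot: [0.653, 0.741, -0.119, -0.105]
wrist_force: [-4.1, 0.3, 7.5]
width: 0.0092
grasp_force: 41.6
```

>>> {"method": "move_arm", "body": {"motion": [[0,0,0,0,0,0,14],[0,0,0,0,0,0,24],[0,0,0,0,0,0,30],[0.15,0.02,0.47,0,0,0,30],[0.3,0.04,0.95,0,0,0,30],[0.3,0.04,0.95,0,0,0,30],[0.3,0.04,0.95,0,0,0,30],[0.3,0.04,0.95,0,0,0,30]]}}

```text
clock: 12.0
ee_pos: [0.6926, -0.0975, 0.196]
ee_rot: [0.653, 0.741, -0.117, -0.103]
wrist_force: [0.0, 0.5, -0.5]
width: 0.0304
grasp_force: 0.0
```

>>> {"method": "move_arm", "body": {"motion": [[0,0,1,0.0635,-0.496,0,40],[0,0,1,0.0635,-0.496,0,40],[-0.8,-0.8,0,0.0635,-0.496,0,40],[-0.8,-0.8,0,0.0635,-0.496,0,40],[-0.8,-0.8,0,0.0635,-0.496,0,40],[-0.8,-0.8,0,0.0635,-0.496,0,40],[-0.8,-0.8,0,0,0,-0.243,40],[-0.8,-0.8,0,0,0,-0.243,40]]}}

```text
clock: 12.8
ee_pos: [0.5954, -0.1945, 0.2353]
ee_rot: [0.68, 0.733, 0.0, 0.0]
wrist_force: [0.5, 0.4, -0.0]
width: 0.04
grasp_force: 0.0
```

Run:
```python
from h import *
np.set_printoptions(precision=4,suppress=True)
im,d=save('top','top2'); a,da=save('side','side2'); s=get_state(); print(s['ee_pos'],s['clock'])
for n,D,I in(('top',d,im),('side',da,a)):
    X=cloud(n,D).reshape(-1,3); o=np.array([.656,-.032,0]); nn=np.array([.992,.1267,0]);t=np.array([-.1267,.992,0])
    P=np.c_[(X-o)@nn,(X-o)@t,X[:,2]]; Q=P[(P[:,2]>.02)&(P[:,2]<.2)&(abs(P[:,0])<.06)&(P[:,1]<-.02)&(P[:,1]>-.13)]
    for lo in(.02,.05,.08,.1,.12,.14):
        q=Q[(Q[:,2]>=lo)&(Q[:,2]<lo+.02)]; print(n,lo,len(q),np.nanmedian(q,axis=0) if len(q) else '',np.percentile(q[:,1],[2,98]) if len(q) else '')
c=np.hstack([cv2.resize(a[130:250,190:390],None,fx=2.5,fy=2.5,interpolation=2),cv2.resize(im[115:235,180:300],None,fx=2.5,fy=2.5,interpolation=2)])
cv2.imwrite('pics/crop3.png',c[:,:,::-1])
```

```text
[ 0.594  -0.1973  0.2352] 12.9
top 0.02 80 [-0.0326 -0.071   0.0314] [-0.1172 -0.0249]
top 0.05 83 [-0.0216 -0.0681  0.0617] [-0.1183 -0.0235]
top 0.08 94 [-0.0109 -0.0725  0.0901] [-0.1282 -0.0252]
top 0.1 81 [-0.0044 -0.0698  0.1093] [-0.1198 -0.0247]
top 0.12 129 [ 0.0036 -0.0765  0.1312] [-0.1198 -0.0241]
top 0.14 1 [ 0.0036 -0.1163  0.1406] [-0.1163 -0.1163]
side 0.02 185 [-0.0334 -0.0773  0.0308] [-0.1203 -0.0244]
side 0.05 189 [-0.0229 -0.0757  0.06  ] [-0.1218 -0.0247]
side 0.08 211 [-0.0114 -0.0772  0.0894] [-0.127  -0.0243]
side 0.1 205 [-0.004  -0.0766  0.1098] [-0.1216 -0.0241]
side 0.12 170 [ 0.0026 -0.074   0.129 ] [-0.1212 -0.0249]
side 0.14 0
```

View pics/crop3.png

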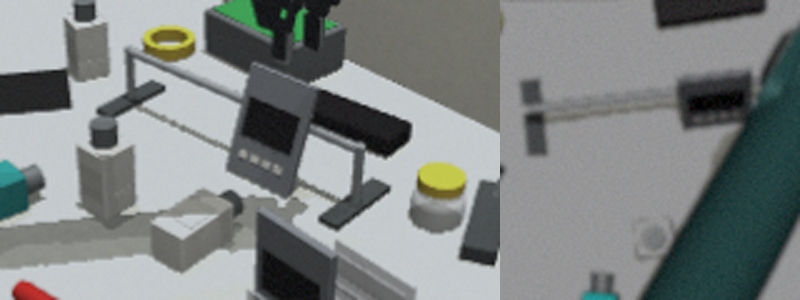

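Panel 1 leans cleanly at about 20° at rail y = -71 mm. On to the second panel.

>>> {"method": "move_arm", "body": {"motion": [[-0.906,-0.935,0,0,0,-0.091,40],[-0.906,-0.935,0,0,0,-0.091,40],[-0.906,-0.935,0,0,0,-0.091,40],[-0.906,-0.935,0,0,0,-0.091,40],[-0.906,-0.935,0,0,0,-0.091,40],[-0.906,-0.935,0,0,0,-0.091,40],[-0.906,-0.935,0,0,0,-0.091,40],[-0.906,-0.935,0,0,0,-0.091,40]]}}

```text
clock: 13.7
ee_pos: [0.4494, -0.3447, 0.2345]
ee_rot: [0.708, 0.706, -0.0, -0.0]
wrist_force: [-0.4, -0.4, -0.1]
width: 0.0398
grasp_force: 0.0
```

>>> {"method": "move_arm", "body": {"motion": [[0,0,-0.7,0,0,0,40],[0,0,-0.7,0,0,0,40],[0,0,0,0,0,0,40],[0,0,0,0,0,0,40]]}}

```text
clock: 14.1
ee_pos: [0.4515, -0.3423, 0.2057]
ee_rot: [0.707, 0.708, -0.0, -0.001]
wrist_force: [-0.3, 0.2, -0.2]
width: 0.0397
grasp_force: 0.0
```

>>> {"method": "move_arm", "body": {"motion": [[0,-0.05,-1,0,0,0,40],[0,0,-1,0,0,0,40],[0,0,-1,0,0,0,40],[0,0,-0.8,0,0,0,40],[0,0,-0.4,0,0,0,40],[0,0,0,0,0,0,0],[0,0,0,0,0,0,0],[0,0,0,0,0,0,0]], "force": 40}}

```text
clock: 14.9
ee_pos: [0.4513, -0.3444, 0.1231]
ee_rot: [0.707, 0.707, 0.0, 0.0]
wrist_force: [-0.2, 0.2, -1.2]
width: 0.0096
grasp_force: 41.6
```

>>> {"method": "move_arm", "body": {"motion": [[0,0,0,0,0,0,0],[0,0,0,0,0,0,0],[0,0,0.5,0,0,0,0],[0,0,1,0,0,0,0],[0,0,1,0,0,0,0],[0,0,1,0,0,0,0],[0,0,1,0,0,0,0],[0,0,0.5,0,0,0,0]]}}

```text
clock: 15.7
ee_pos: [0.4517, -0.3446, 0.2247]
ee_rot: [0.707, 0.707, 0.001, 0.001]
wrist_force: [0.4, -0.6, -2.5]
width: 0.0096
grasp_force: 41.5
```

>>> {"method": "move_arm", "body": {"motion": [[0.437,0.995,0,0,0,0.243,0],[0.437,0.995,0,0,0,0.243,0],[0.437,0.995,0,0,0,0.243,0],[0.437,0.995,0,0,0,0.243,0],[0.437,0.995,0,0,0,0.243,0],[0.437,0.995,0,0,0,0,0],[0.437,0.995,0,0,0,0,0],[0.437,0.995,0,0,0,0,0]]}}

```text
clock: 16.5
ee_pos: [0.521, -0.184, 0.2224]
ee_rot: [0.661, 0.751, -0.0, -0.0]
wrist_force: [0.6, -0.4, -3.9]
width: 0.0096
grasp_force: 41.5
```

>>> {"method": "move_arm", "body": {"motion": [[0.437,0.995,0,0,0,0,0],[0.437,0.995,0,0,0,0,0],[0.437,0.995,0,0,0,0,0],[0.437,0.995,0,0,0,0,0],[0.437,0.995,0,0,0,0,0],[0.437,0.995,0,0,0,0,0],[0.437,0.995,0,-0.0635,0.496,0,0],[0.437,0.995,0,-0.0635,0.496,0,0]]}}

```text
clock: 17.3
ee_pos: [0.5907, -0.0249, 0.2227]
ee_rot: [0.66, 0.749, -0.04, -0.035]
wrist_force: [0.6, -0.4, -2.7]
width: 0.0095
grasp_force: 41.5
```

>>> {"method": "move_arm", "body": {"motion": [[0.437,0.995,0,-0.0635,0.496,0,0],[0.437,0.995,0,-0.0635,0.496,0,0],[0.437,0.995,0,-0.0635,0.496,0,0],[0,0,0,-0.0635,0.496,0,0],[0,0,0,0,0,0,0]]}}

```text
clock: 17.8
ee_pos: [0.6177, 0.0351, 0.2209]
ee_rot: [0.652, 0.742, -0.118, -0.103]
wrist_force: [0.5, -1.1, -3.4]
width: 0.0095
grasp_force: 41.6
```

>>> {"method": "move_arm", "body": {"motion": [[0,0,-1,0,0,0,0],[0,0,-1,0,0,0,0],[0,0,-1,0,0,0,0],[0,0,-1,0,0,0,0],[0,0,-0.8,0,0,0,0],[0,0,-0.45,0,0,0,0],[0,0,0,0,0,0,0]]}}

```text
clock: 18.5
ee_pos: [0.6163, 0.0336, 0.1165]
ee_rot: [0.653, 0.741, -0.118, -0.104]
wrist_force: [0.7, 0.3, -2.4]
width: 0.0094
grasp_force: 41.4
```

>>> {"method": "move_arm", "body": {"motion": [[0.4,0.05,0,0,0,0,0],[0.4,0.05,0,0,0,0,0],[0.25,0.03,0,0,0,0,0],[0,0,-0.2,0,0,0,0],[0,0,-0.1,0,0,0,0],[0,0,0,0,0,0,0]]}}

```text
clock: 19.1
ee_pos: [0.6378, 0.0365, 0.1111]
ee_rot: [0.653, 0.741, -0.118, -0.104]
wrist_force: [0.6, -0.9, -3.9]
width: 0.0096
grasp_force: 41.5
```

>>> {"method": "move_arm", "body": {"motion": [[0.15,0.02,0,0,0,0,0],[0.1,0.01,0,0,0,0,0],[0,0,0,0,0,0,0]]}}

```text
clock: 19.4
ee_pos: [0.6434, 0.0372, 0.1115]
ee_rot: [0.653, 0.741, -0.117, -0.103]
wrist_force: [0.5, -0.0, -2.8]
width: 0.0097
grasp_force: 41.5
```

>>> {"method": "move_arm", "body": {"motion": [[0.1,0.01,-0.05,0,0,0,0],[0,0,0,0,0,0,0]]}}

```text
clock: 19.6
ee_pos: [0.645, 0.0373, 0.1107]
ee_rot: [0.653, 0.741, -0.118, -0.104]
wrist_force: [-1.1, -0.5, -0.7]
width: 0.0097
grasp_force: 41.8
```

>>> {"method": "move_arm", "body": {"motion": [[0,0,-0.05,0,0,0,0],[0,0,0,0,0,0,0]]}}

```text
clock: 19.8
ee_pos: [0.6452, 0.0373, 0.1106]
ee_rot: [0.653, 0.741, -0.117, -0.103]
wrist_force: [-1.9, -0.2, 5.8]
width: 0.0094
grasp_force: 42.4
```

>>> {"method": "move_arm", "body": {"motion": [[0.08,0.01,0,0,0,0,0],[0,0,0,0,0,0,0],[0,0,0,0,0,0,14],[0,0,0,0,0,0,24],[0,0,0,0,0,0,30],[0.15,0.02,0.47,0,0,0,30],[0.3,0.04,0.95,0,0,0,30],[0.3,0.04,0.95,0,0,0,30]]}}

```text
clock: 20.6
ee_pos: [0.6621, 0.0396, 0.1578]
ee_rot: [0.653, 0.741, -0.118, -0.103]
wrist_force: [-0.4, -0.9, -0.4]
width: 0.0299
grasp_force: 0.0
```

>>> {"method": "move_arm", "body": {"motion": [[0.3,0.04,0.95,0,0,0,30],[0.3,0.04,0.95,0,0,0,30],[0,0,1,0.0635,-0.496,0,40],[0,0,1,0.0635,-0.496,0,40],[-0.5,0,0,0.0635,-0.496,0,40],[-1,0,0,0.0635,-0.496,0,40],[-1,0,0,0.0635,-0.496,0,40],[-1,0,0,0.0635,-0.496,0,40]]}}

```text
clock: 21.4
ee_pos: [0.6034, 0.0411, 0.2357]
ee_rot: [0.661, 0.751, 0.001, 0.001]
wrist_force: [0.6, 0.2, 0.4]
width: 0.0396
grasp_force: 0.0
```

Run:
```python
from h import *
np.set_printoptions(precision=4,suppress=True)
im,d=save('top','top3'); a,da=save('side','side3'); s=get_state(); print(s['ee_pos'],s['clock'],s['joints'],s['ee_rot'])
for n,D,I in(('top',d,im),('side',da,a)):
    X=cloud(n,D).reshape(-1,3); o=np.array([.656,-.032,0]); nn=np.array([.992,.1267,0]);t=np.array([-.1267,.992,0])
    P=np.c_[(X-o)@nn,(X-o)@t,X[:,2]]
    for sg in(1,-1):
      Q=P[(P[:,2]>.02)&(P[:,2]<.2)&(abs(P[:,0])<.06)&(sg*P[:,1]>.02)&(sg*P[:,1]<.13)]
      for lo in(.03,.06,.12):
        q=Q[(Q[:,2]>=lo)&(Q[:,2]<lo+.02)]; print(n,lo,len(q),np.nanmedian(q,axis=0) if len(q) else '',np.percentile(q[:,1],[2,98]) if len(q) else '')
cv2.imwrite('pics/v3.png',np.hstack([cv2.resize(a[110:270,100:400],None,fx=1.6,fy=1.6),cv2.resize(im[110:270,110:310],None,fx=1.6,fy=1.6)])[:,:,::-1])
```

```text
[0.6006 0.0408 0.2357] 21.5 [-0.5221  0.4193  0.5235  1.7593 -0.2422  1.0281  0.2164] [ 0.6611  0.7503  0.0004 -0.001 ]
top 0.03 47 [-0.0298  0.0489  0.0405] [0.0205 0.0772]
top 0.06 34 [-0.0182  0.0422  0.0708] [0.0215 0.0614]
top 0.12 36 [0.0044 0.0356 0.1284] [0.0214 0.0488]
top 0.03 82 [-0.0293 -0.0728  0.0401] [-0.1205 -0.0253]
top 0.06 86 [-0.0182 -0.0717  0.0687] [-0.1183 -0.0235]
top 0.12 130 [ 0.0037 -0.077   0.1307] [-0.1199 -0.0245]
side 0.03 156 [-0.0298  0.0668  0.0395] [0.0215 0.1144]
side 0.06 153 [-0.0191  0.0668  0.0701] [0.021  0.1162]
side 0.12 138 [0.0026 0.0671 0.1279] [0.0224 0.1154]
side 0.03 197 [-0.0299 -0.076   0.0402] [-0.1218 -0.0246]
side 0.06 194 [-0.019  -0.077   0.0704] [-0.1224 -0.0255]
side 0.12 172 [ 0.0025 -0.0742  0.1283] [-0.121  -0.0235]
```

View pics/v3.png

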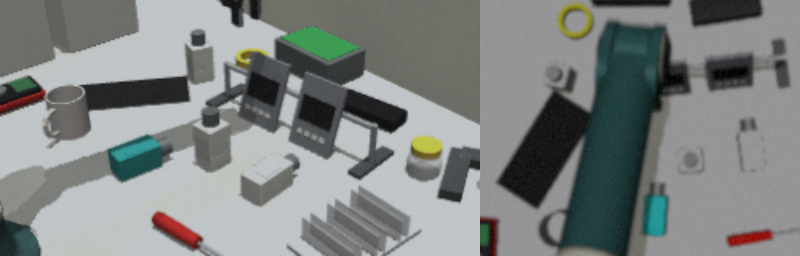

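Both panels lean at about 20°. For righting the fallen bottle I need to know how far the wrist can pitch, so I'll fit an arm model to the readings.

```bash
cat > fk.py <<'E'
import numpy as np, itertools
from scipy.spatial.transform import Rotation as Ro
def dh(al,a,d,th):
    ca,sa,c,s=np.cos(al),np.sin(al),np.cos(th),np.sin(th)
    return np.array([[c,-s,0,a],[s*ca,c*ca,-sa,-d*sa],[s*sa,c*sa,ca,d*ca],[0,0,0,1]])
h=np.pi/2
def fk(q,sg,tl=.269,all=False):
    q=np.array(q)*sg; T=np.eye(4); out=[]
    for al,a,d,th in zip([0,-h,h,h,h,h,-h],[0,0,0,.0525,.0775,0,.076],[.267,0,.293,0,.3425,0,tl],q):
        T=T@dh(al,a,d,th); out.append(T)
    return out if all else T
D=[([-1.224,.468,-.012,1.603,.006,1.071,-.056],[.2469,.6008,.2414],[.38,.925,-.0015]),([-.5221,.4193,.5235,1.7593,-.2422,1.0281,.2164],[.6006,.0408,.2357],None)]
if __name__=='__main__':
    res=[]
    for sg in itertools.product([1,-1],repeat=7):
        e=0
        for q,p,_ in D: e+=np.linalg.norm(fk(q,np.array(sg))[:3,3]-p)
        res.append((e,sg))
    res.sort(); print(res[:6])
    T=fk(D[1][0],np.array(res[0][1])); print(T); print(Ro.from_quat([.6611,.7503,.0004,-.001]).as_matrix())
E
python3 fk.py
```

```text
[(np.float64(0.19564611594424686), (-1, 1, -1, 1, -1, 1, -1)), (np.float64(0.19564611594424686), (-1, 1, -1, 1, -1, 1, 1)), (np.float64(0.21588911955980122), (-1, 1, -1, 1, 1, 1, -1)), (np.float64(0.21588911955980122), (-1, 1, -1, 1, 1, 1, 1)), (np.float64(0.6246029068344032), (-1, 1, 1, 1, 1, 1, -1)), (np.float64(0.6246029068344032), (-1, 1, 1, 1, 1, 1, 1))]
[[ 0.91302367  0.1945436   0.35852554  0.6703582 ]
 [ 0.1973817  -0.97989594  0.02905878  0.07992037]
 [ 0.35697092  0.04423503 -0.93306754  0.30697995]
 [ 0.          0.          0.          1.        ]]
[[-1.25895479e-01  9.92043035e-01 -9.71715666e-04]
 [ 9.92041435e-01  1.25897158e-01  1.92243143e-03]
 [ 2.02947095e-03 -7.21956780e-04 -9.99997680e-01]]
```

```bash
cat > fk.py <<'E'
import numpy as np
from scipy.spatial.transform import Rotation as Ro
def Rs(q,sg=(-1,1,-1,1,-1,1,-1)):
    R=Ro.identity(); o=[]
    for i,a in enumerate(q):
        R=R*Ro.from_euler('zyzyzyz'[i],a*sg[i]); o.append(R.as_matrix())
    return o
def cols(q):
    o=Rs(q); z=lambda i:o[i][:,2]; x=lambda i:o[i][:,0]
    return np.c_[np.array([0,0,1.]),z(1),x(2),z(3),x(4),z(5),x(5)]
E
python3 - <<'E'
from fk import *
import itertools
np.set_printoptions(precision=4,suppress=True)
q1=[-1.224,.468,-.012,1.603,.006,1.071,-.056]; q2=[-.5221,.4193,.5235,1.7593,-.2422,1.0281,.2164]
T1=np.array([[-.925,.38,0],[.38,.925,0],[0,0,-1]]);T2=Ro.from_quat([.6611,.7503,.0004,-.001]).as_matrix()
r=[]
for sg in itertools.product([1,-1],repeat=7):
    a,b=Rs(q1,sg)[-1],Rs(q2,sg)[-1]; r.append((np.linalg.norm(a[:,2]-T1[:,2])+np.linalg.norm(b[:,2]-T2[:,2]),sg))
r.sort(); print(r[:4]); print(Rs(q2,r[0][1])[-1],T2)
E
```

```text
[(np.float64(0.0005060682945541403), (-1, -1, 1, -1, 1, -1, 1)), (np.float64(0.0005060682945541407), (-1, -1, 1, -1, 1, -1, -1)), (np.float64(0.000524908400380119), (-1, 1, -1, 1, -1, 1, -1)), (np.float64(0.000524908400380119), (-1, 1, -1, 1, -1, 1, 1))]
[[-0.6074 -0.7944 -0.0011]
 [-0.7944  0.6074  0.0019]
 [-0.0008  0.002  -1.    ]] [[-0.1259  0.992  -0.001 ]
 [ 0.992   0.1259  0.0019]
 [ 0.002  -0.0007 -1.    ]]
```

>>> {"method": "move_arm", "body": {"motion": [[-0.335,-0.643,0,0,0,-0.993,80],[-0.335,-0.643,0,0,0,-0.993,80],[-0.335,-0.643,0,0,0,-0.993,80],[-0.335,-0.643,0,0,0,-0.993,80],[-0.335,-0.643,0,0,0,-0.993,80],[-0.335,-0.643,0,0,0,-0.993,80],[-0.335,-0.643,0,0,0,-0.993,80],[-0.335,-0.643,0,0,0,-0.993,80]]}}

```text
clock: 22.3
ee_pos: [0.5512, -0.0624, 0.2357]
ee_rot: [0.909, 0.418, 0.0, 0.0]
wrist_force: [0.6, 0.3, 0.0]
width: 0.0803
grasp_force: 0.0
```

>>> {"method": "move_arm", "body": {"motion": [[-0.335,-0.643,0,0,0,-0.993,80],[-0.335,-0.643,0,0,0,-0.993,80],[-0.335,-0.643,0,0,0,-0.993,80],[-0.335,-0.643,0,0,0,-0.993,80],[-0.335,-0.643,0,0,0,-0.993,80],[-0.335,-0.643,0,0,0,-0.993,80],[-0.335,-0.643,0,0,0,-0.993,80],[0,0,0,0,0,0,80]]}}

```text
clock: 23.1
ee_pos: [0.5035, -0.1539, 0.2358]
ee_rot: [0.998, 0.067, 0.0, 0.001]
wrist_force: [1.0, 0.1, 0.8]
width: 0.0799
grasp_force: 0.0
```

Run:
```python
from h import *; from fk import *
np.set_printoptions(precision=4,suppress=True)
s=get_state(); print(s['clock'],s['ee_pos'],s['joints'],'\n',Ro.from_quat(s['ee_rot']).as_matrix(),'\n',Rs(s['joints'])[-1])
Q=[[-1.224,.468,-.012,1.603,.006,1.071,-.056],[-.5221,.4193,.5235,1.7593,-.2422,1.0281,.2164],s['joints']]
P=[[.2469,.6008,.2414],[.6006,.0408,.2357],s['ee_pos']]
A=np.vstack([cols(q) for q in Q]); b=np.hstack(P); x,r,k,sv=np.linalg.lstsq(A,b,rcond=None); print(x,k,sv,A@x-b)
im,d=save('side','side4'); X=cloud('side',d).reshape(-1,3)
W=X[(X[:,2]>.035)&(X[:,2]<.06)&(X[:,0]>.41)&(X[:,0]<.58)&(X[:,1]>-.22)&(X[:,1]<-.09)]
print(len(W),cv2.minAreaRect((W[:,:2]*1000).astype(np.float32)))
```

```text
23.1 [ 0.5035 -0.1539  0.2358] [-0.5405  0.3649  0.9621  1.9571 -0.3547  0.9976 -0.8491] 
 [[ 0.991   0.1342  0.0009]
 [ 0.1342 -0.991  -0.0015]
 [ 0.0007  0.0016 -1.    ]] 
 [[-0.1342  0.991   0.0009]
 [ 0.991   0.1342 -0.0015]
 [-0.0016  0.0007 -1.    ]]
[-5.2714  0.4401  0.0345  0.4292 -0.1597 -5.2017  0.0373] 7 [3.4457 2.9874 0.4068 0.1879 0.036  0.009  0.0017] [-0.032   0.0096  0.0004  0.0035  0.0006 -0.001  -0.002   0.0006  0.0006]
476 ((497.19708251953125, -153.18319702148438), (119.3746109008789, 52.27500915527344), 7.630671977996826)
```

Run:
```python
from fk import *
np.set_printoptions(precision=4,suppress=True)
Q=[[-1.224,.468,-.012,1.603,.006,1.071,-.056],[-.5221,.4193,.5235,1.7593,-.2422,1.0281,.2164],[-0.5405,0.3649,0.9621,1.9571,-0.3547,0.9976,-0.8491]]
P=[[.2469,.6008,.2414],[.6006,.0408,.2357],[0.5035,-0.1539,0.2358]]
b=np.hstack(P); A=np.vstack([cols(q) for q in Q])
for k in([0,1,3],[0,1,3,6],[0,1,2,3],[0,1,2,3,4],[0,1,2,3,6]):
    x=np.linalg.lstsq(A[:,k],b,rcond=None)[0]; print(k,x,A[:,k]@x-b)
```

```text
[0, 1, 3] [0.098  0.4433 0.5173] [-0.0305  0.0162  0.0041 -0.0033  0.0098 -0.0005 -0.0058 -0.0058 -0.0036]
[0, 1, 3, 6] [ 0.0176  0.4456  0.3647 -0.1303] [-0.0313  0.0138 -0.001  -0.0027  0.0102  0.     -0.0034 -0.0065  0.001 ]
[0, 1, 2, 3] [0.0991 0.4353 0.035  0.4823] [-0.0315  0.0134 -0.0009 -0.0032  0.0095 -0.001  -0.0019 -0.006   0.0019]
[0, 1, 2, 3, 4] [ 0.0419  0.4392  0.0295  0.4591 -0.0465] [-0.0319  0.0122 -0.0002 -0.0028  0.01   -0.0009 -0.0008 -0.006   0.0011]
[0, 1, 2, 3, 6] [0.269  0.4161 0.0971 0.7387 0.272 ] [-0.0317  0.0132  0.0009 -0.0042  0.0081 -0.0029 -0.     -0.0051  0.002 ]
```

>>> {"method": "move_arm", "body": {"motion": [[-0.043,0.007,-0.8,-0.066,0.471,0.03,80],[-0.043,0.007,-0.8,-0.066,0.471,0.03,80],[-0.043,0.007,-0.8,-0.066,0.471,0,80],[-0.043,0.007,-0.8,-0.066,0.471,0,80],[-0.043,0.007,-0.8,-0.066,0.471,0,80],[-0.043,0.007,-0.8,-0.066,0.471,0,80],[-0.043,0.007,-0.8,-0.066,0.471,0,80],[0,0,0,0,0,0,80]]}}

```text
clock: 23.95
ee_pos: [0.4979, -0.1489, 0.1204]
ee_rot: [0.982, 0.074, -0.175, 0.012]
wrist_force: [-0.2, 0.2, -0.0]
width: 0.0798
grasp_force: 0.0
```

>>> {"method": "move_arm", "body": {"motion": [[0,0,-0.8,0,0,0,80],[0,0,-0.8,0,0,0,80],[0,0,-0.8,0,0,0,80],[0,0,-0.8,0,0,0,80],[0,0,-0.8,0,0,0,80],[0,0,-0.7,0,0,0,80],[0,0,-0.3,0,0,0,80],[0,0,0,0,0,0,80]]}}

```text
clock: 24.75
ee_pos: [0.4967, -0.1508, 0.022]
ee_rot: [0.982, 0.071, -0.174, 0.012]
wrist_force: [-0.4, 0.2, 0.2]
width: 0.0799
grasp_force: 0.0
```

>>> {"method": "move_arm", "body": {"motion": [[0,0,0,0,0,0,30],[0,0,0,0,0,0,30],[0,0,0,0,0,0,30],[0,0,0,0,0,0,30],[0,0,0,0,0,0,30]], "force": 50}}

```text
clock: 25.25
ee_pos: [0.498, -0.1509, 0.0236]
ee_rot: [0.982, 0.071, -0.172, 0.012]
wrist_force: [2.0, 0.8, 5.6]
width: 0.0493
grasp_force: 52.3
```

>>> {"method": "move_arm", "body": {"motion": [[0,0,0.5,0,0,0,30],[0,0,0.7,0,0,0,30],[0,0,1,0,0,0,30],[0,0,1,0,0,0,30],[0,0,1,0,0,0,30],[0,0,1,0,0,0,30],[0,0,1,0,0,0,30],[0,0,1,0,0,0,30]]}}

```text
clock: 26.05
ee_pos: [0.4971, -0.1509, 0.1691]
ee_rot: [0.982, 0.071, -0.173, 0.012]
wrist_force: [-0.2, -0.2, -1.3]
width: 0.0495
grasp_force: 52.0
```

>>> {"method": "move_arm", "body": {"motion": [[0,0,1,0,0,0,30],[0,0,1,0,0,0,30],[0,0,1,0,0,0,30],[0,0,0.5,0,0,0,30],[0,0,0,0,0,0,30]]}}

```text
clock: 26.55
ee_pos: [0.4977, -0.1511, 0.2387]
ee_rot: [0.983, 0.071, -0.171, 0.012]
wrist_force: [0.1, 0.5, -1.6]
width: 0.0497
grasp_force: 52.0
```

Run:
```python
from h import *
np.set_printoptions(precision=3,suppress=True)
a,_=save('side','side5'); s=get_state(); print(s['clock'],s['ee_pos'],s['joints'])
cv2.imwrite('pics/v5.png',cv2.resize(a[60:300,130:430],None,fx=2,fy=2)[:,:,::-1])
```

```text
26.6 [ 0.497 -0.151  0.237] [-0.499  0.574  0.941  1.761 -0.278  1.341 -0.892]
```

View pics/v5.png

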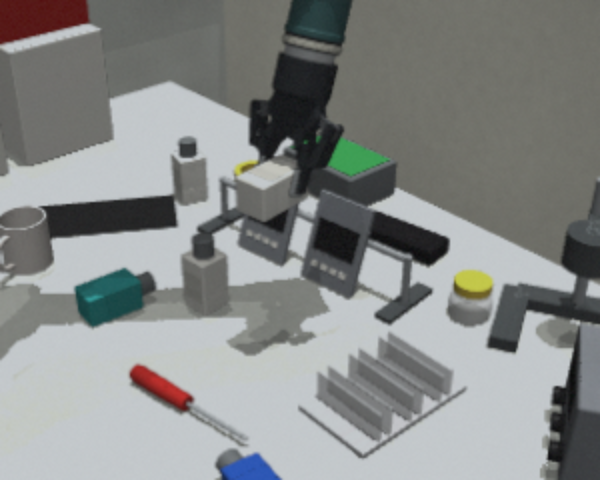

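Bottle is held level, with the tool at 20° reverse tilt. A 70° outward tilt will stand it up. I'll check which headings the arm can reach.

```bash
cat > plan.py <<'E'
from fk import *
from scipy.optimize import least_squares
np.set_printoptions(precision=3,suppress=True)
def C(q):
    o=Rs(q); z=lambda i:o[i][:,2]; x=lambda i:o[i][:,0]; y=lambda i:o[i][:,1]
    return np.c_[np.array([0,0,1.]),z(1),x(2),z(3),x(4),z(5),x(5),y(0),y(2),y(4)]
prior=np.array([.3,.42,.02,.42,-.02,.27,.03,0,0,0]); w=.01
Q=[[-1.224,.468,-.012,1.603,.006,1.071,-.056],[-.5221,.4193,.5235,1.7593,-.2422,1.0281,.2164],[-0.5405,0.3649,0.9621,1.9571,-0.3547,0.9976,-0.8491],[-0.499,0.574,0.941,1.761,-0.278,1.341,-0.892]]
P=[[.2469,.6008,.2414],[.6006,.0408,.2357],[0.5035,-0.1539,0.2358],[.497,-.151,.237]]
A=np.vstack([C(q) for q in Q]+[w*np.eye(10)]); b=np.r_[np.hstack(P),w*prior]
par=np.linalg.lstsq(A,b,rcond=None)[0]
lo=np.array([-2.53,-.31,-1.57,.28,-1.29,.15,-2.92])+.03; hi=np.array([2.53,2.02,1.55,2.44,4.43,1.84,2.92])-.03
Z7=Ro.from_euler('z',-90,degrees=True).as_matrix()
pos=lambda q:C(q)@par
rot=lambda q:Rs(q)[-1]@Z7
def step(q,p,R):
    f=lambda x:np.r_[(pos(x)-p)*20,Ro.from_matrix(rot(x)@R.T).as_rotvec()*5,(x-q)*.05]
    s=least_squares(f,np.clip(q,lo+1e-3,hi-1e-3),bounds=(lo,hi)); return s.x,np.linalg.norm(pos(s.x)-p),np.degrees(np.linalg.norm(Ro.from_matrix(rot(s.x)@R.T).as_rotvec()))
def toolR(psi,tilt): # heading psi deg, tilt deg outward from down; tool x = heading side when down
    h=np.array([np.cos(np.radians(psi)),np.sin(np.radians(psi)),0]); t=np.radians(tilt)
    z=np.array([0,0,-1])*np.cos(t)+h*np.sin(t); y=np.cross([0,0,-1],h); y=-y if y@[0,-1,0]<-9 else y
    return np.c_[np.cross(y,z),y,z]
E
python3 - <<'E'
from plan import *
print('par',par,(A@par-b)[:12])
q0=np.array(Q[3]); R0=rot(q0); print(R0, toolR(8,-20))
for slot in ([.482,.308],[.546,.269]):
  for psi in (-60,-30,0,33,60,90,120):
    q=q0.copy(); p0=pos(q0); worst=0; g=np.array(slot)
    for k in range(1,26):
        f=k/25; q,e,a=step(q,p0*(1-f)+f*np.r_[g,.28],toolR(8+(psi-8)*f,-20)); worst=max(worst,e*1e3,a)
    w1=worst
    for k in range(1,19): q,e,a=step(q,np.r_[g,.28],toolR(psi,-20+5*k)); worst=max(worst,e*1e3,a)
    w2=worst
    for k in range(1,11): q,e,a=step(q,np.r_[g,.28-.021*k],toolR(psi,70)); worst=max(worst,e*1e3,a)
    o=C(q); el=o[:,:3]@par[:3]; wr=o[:,:5]@par[:5]
    print(slot,psi,'err',round(w1,1),round(w2,1),round(worst,1),'q',q,'elbow z',el[2].round(3),'wrist',wr)
E
```

```text
par [ 0.307  0.521 -0.001  0.472  0.002  0.302 -0.002 -0.029 -0.006  0.001] [-0.  0.  0. -0. -0. -0.  0.  0.  0.  0.  0. -0.]
[[-0.931 -0.143 -0.337]
 [-0.135  0.99  -0.047]
 [ 0.34   0.002 -0.94 ]] [[ 0.931  0.139 -0.339]
 [ 0.131 -0.99  -0.048]
 [-0.342  0.    -0.94 ]]
[0.482, 0.308] -60 err 0.0 0.0 0.0 q [-1.372  1.035  0.417  1.702  0.671  1.274 -0.98 ] elbow z 0.573 wrist [0.307 0.562 0.173]
[0.482, 0.308] -30 err 0.0 0.0 0.0 q [-1.425  0.923  0.322  2.047  1.244  1.023 -1.29 ] elbow z 0.621 wrist [0.203 0.457 0.174]
[0.482, 0.308] 0 err 0.0 0.0 0.0 q [-1.174  0.867  0.079  2.347  2.055  1.199 -1.667] elbow z 0.644 wrist [0.166 0.323 0.174]
[0.482, 0.308] 33 err 103.5 105.2 198.2 q [-1.915 -0.211  1.52   2.41  -1.26   0.18  -2.89 ] elbow z 0.816 wrist [0.301 0.089 0.476]
[0.482, 0.308] 60 err 65.3 65.3 65.3 q [ 0.838  1.451 -1.098  2.141 -1.26   0.18  -1.802] elbow z 0.369 wrist [0.454 0.024 0.161]
[0.482, 0.308] 90 err 61.4 61.4 61.4 q [ 0.465  1.059 -0.704  2.057 -1.26   0.656 -1.884] elbow z 0.562 wrist [0.494 0.055 0.178]
[0.482, 0.308] 120 err 59.8 59.8 59.8 q [-0.386  0.99
[... 280 characters left out ...]
0.859 -1.302] elbow z 0.601 wrist [0.267 0.419 0.173]
[0.546, 0.269] 0 err 0.0 0.0 0.0 q [-1.058  0.876  0.175  2.334  2.253  1.152 -1.71 ] elbow z 0.64 wrist [0.232 0.288 0.174]
[0.546, 0.269] 33 err 94.0 94.3 207.4 q [-1.824 -0.222  1.52   2.41  -1.26   0.18  -2.89 ] elbow z 0.814 wrist [0.309 0.059 0.476]
[0.546, 0.269] 60 err 62.8 62.8 62.8 q [ 0.85   1.409 -1.099  2.074 -1.26   0.18  -1.846] elbow z 0.391 wrist [0.487 0.003 0.17 ]
[0.546, 0.269] 90 err 61.2 61.2 61.2 q [ 0.322  0.978 -0.447  1.922 -1.26   0.913 -1.969] elbow z 0.598 wrist [0.554 0.018 0.176]
[0.546, 0.269] 120 err 59.6 59.6 59.6 q [-0.316  1.051  0.344  1.599 -1.22   1.682 -1.945] elbow z 0.565 wrist [0.676 0.056 0.173]
```

```bash
sed -i "s/'z',-90/'z',90/" plan.py
python3 - <<'E'
from plan import *
q0=np.array(Q[3])
for slot in ([.546,.269],[.482,.308]):
  for psi in (-45,-31,-15):
    q=q0.copy(); p0=pos(q0); worst=0; g=np.array(slot); mg=9;wz=[]
    def do(p,R):
        global q,worst,mg
        q,e,a=step(q,p,R); worst=max(worst,e*1e3,a); mg=min(mg,min((q-lo).min(),(hi-q).min()))
    for k in range(1,26):
        f=k/25; do(p0*(1-f)+f*np.r_[g,.28],toolR(8+(psi-8)*f,-20))
    for k in range(1,19): do(np.r_[g,.28],toolR(psi,-20+5*k))
    qa=q
    for k in range(1,11): do(np.r_[g,.28-.021*k],toolR(psi,70))
    o=C(q); print(slot,psi,'err',round(worst,1),'margin',mg,'\n',qa,'\n',q,'wrist',o[:,:5]@par[:5],'elbow',o[:,:3]@par[:3])
E
```

```text
[0.546, 0.269] -45 err 5.9 margin 2.220446049250313e-16 
 [-1.865  1.288  1.52   1.931 -0.159  0.752 -2.89 ] 
 [-1.873  1.753  1.407  1.909 -0.645  0.749 -2.89 ] wrist [0.316 0.458 0.169] elbow [-0.153  0.489  0.212]
[0.546, 0.269] -31 err 0.0 margin 2.220446049250313e-16 
 [-1.954  1.238  1.52   2.1   -0.116  0.438 -2.88 ] 
 [-1.917  1.618  1.267  2.072 -0.548  0.356 -2.89 ] wrist [0.273 0.403 0.169] elbow [-0.177  0.489  0.282]
[0.546, 0.269] -15 err 8.4 margin 2.7755575615628914e-17 
 [-1.995  1.14   1.52   2.218 -0.154  0.18  -2.694] 
 [-1.972  1.678  1.267  2.18  -1.26   0.18  -2.143] wrist [0.246 0.361 0.163] elbow [-0.203  0.477  0.251]
[0.482, 0.308] -45 err 10.8 margin 2.220446049250313e-16 
 [-1.985  1.286  1.52   1.928 -0.151  0.874 -2.89 ] 
 [-2.012  1.812  1.453  1.914 -0.693  0.904 -2.89 ] wrist [0.254 0.493 0.169] elbow [-0.217  0.457  0.182]
[0.482, 0.308] -31 err 9.5 margin 2.220446049250313e-16 
 [-2.087  1.244  1.52   2.095 -0.118  0.57  -2.89 ] 
 [-2.078  1.671  1.305  2.075 -0.608  0.52  -2.89 ] wrist [0.211 0.437 0.169] elbow [-0.252  0.453  0.255]
[0.482, 0.308] -15 err 5.6 margin 2.7755575615628914e-17 
 [-2.16   1.161  1.52   2.278 -0.021  0.197 -2.89 ] 
 [-2.128  1.657  1.24   2.248 -1.26   0.18  -2.187] wrist [0.181 0.365 0.167] elbow [-0.275  0.44   0.262]
```

```bash
cat > srch.py <<'E'
from plan import *
import sys
def run(q0,slot,psi,flip,n=24):
    q=q0.copy(); p0=pos(q0); worst=0; mg=9; g=np.array(slot); F=np.diag([-1,-1,1]) if flip else np.eye(3); log=[q]
    seq=[(p0*(1-f)+f*np.r_[g,.28],toolR(8+(psi-8)*f,-20)@F) for f in np.linspace(0,1,n+1)[1:]]
    seq+=[(np.r_[g,.28],toolR(psi,-20+7.5*k)@F) for k in range(1,13)]+[(np.r_[g,.28-.035*k],toolR(psi,70)@F) for k in range(1,7)]
    for p,R in seq:
        q,e,a=step(q,p,R); worst=max(worst,e*1e3,a); mg=min(mg,(q-lo).min(),(hi-q).min()); log.append(q)
    return worst,mg,np.array(log)
if __name__=='__main__':
    for flip in(0,1):
        q0=np.array(Q[3]); q0[6]+=np.pi*flip
        for psi in range(-120,181,30):
            w,m,l=run(q0,[.546,.269],psi,flip,12); o=C(l[-1])
            print(flip,psi,round(w,1),round(m,3),l[-1],'wrist',(o[:,:5]@par[:5]),'maxdq',abs(np.diff(l,axis=0)).max().round(2))
E
python3 srch.py
```

```text
0 -120 56.9 0.0 [-1.349  1.716  1.52   1.364 -0.547  1.81  -2.89 ] wrist [0.583 0.49  0.194] maxdq 0.21
0 -90 23.9 0.0 [-1.526  1.726  1.52   1.499 -0.578  1.512 -2.89 ] wrist [0.493 0.521 0.197] maxdq 0.17
0 -60 8.0 0.0 [-1.774  1.819  1.52   1.76  -0.686  1.073 -2.89 ] wrist [0.369 0.496 0.177] maxdq 0.13
0 -30 0.0 0.0 [-1.918  1.609  1.258  2.084 -0.541  0.327 -2.89 ] wrist [0.27  0.398 0.169] maxdq 0.13
0 0 34.2 0.0 [-2.021  1.732  1.271  2.175 -1.26   0.18  -2.112] wrist [0.233 0.368 0.152] maxdq 0.67
0 30 60.0 0.0 [ 1.044  1.754 -1.147  2.065 -1.26   0.18   1.501] wrist [ 0.458 -0.035  0.086] maxdq 1.55
0 60 18.6 0.0 [ 0.85   1.409 -1.099  2.074 -1.26   0.18   1.295] wrist [0.487 0.003 0.17 ] maxdq 0.87
0 90 0.0 0.0 [ 0.322  0.978 -0.447  1.922 -1.26   0.913  1.173] wrist [0.554 0.018 0.176] maxdq 0.38
0 120 0.0 0.119 [-0.158  1.023  0.112  1.586 -1.088  1.545  1.125] wrist [0.681 0.057 0.174] maxdq 0.13
0 150 0.1 0.0 [ 0.158  1.29  -0.698  1.19  -0.205  1.659  0.71 ] wrist [0.795 0.159 0.177] maxdq 0.39
0 180 42.5 0.0 [-0.074  1.221 -0.525  1.125 -0.066  1.81   0.993] wrist [0
[... 453 characters left out ...]
[-2.021  1.732  1.271  2.175 -1.26   0.18   1.03 ] wrist [0.233 0.368 0.152] maxdq 0.67
1 30 65.9 0.0 [-0.474  0.438  0.054  2.115 -1.26   0.18   2.89 ] wrist [0.437 0.202 0.386] maxdq 0.77
1 60 19.7 0.0 [ 0.94   1.759 -1.352  2.204  2.529  0.375  0.844] wrist [0.431 0.039 0.179] maxdq 2.38
1 90 0.0 0.0 [ 0.872  1.662 -1.358  1.885  0.548  0.544  2.89 ] wrist [0.568 0.003 0.177] maxdq 0.46
1 120 9.5 0.0 [ 0.682  1.754 -1.54   1.587  0.625  1.173  2.89 ] wrist [0.685 0.05  0.198] maxdq 0.38
1 150 28.4 0.0 [ 0.424  1.701 -1.54   1.305  0.54   1.649  2.89 ] wrist [0.767 0.153 0.208] maxdq 0.52
1 180 70.0 0.0 [ 0.308  1.688 -1.54   1.279  0.551  1.81   2.89 ] wrist [0.755 0.233 0.215] maxdq 0.69
```

Run:
```python
from srch import *
from h import *
z=np.load('pics/top0.npz'); X=cloud('top',z['d'])
Y=X[235:285,140:182].reshape(-1,3); Y=Y[Y[:,2]>.03]; print('mug',Y.min(0),Y.max(0),cv2.minEnclosingCircle((Y[Y[:,2]>.06][:,:2]*1000).astype(np.float32)))
for k in(-75,-40,0):
  slot=np.array([.482,.308])+k*1e-3*np.array([.856,-.517])
  for psi in(95,105,115,125):
    w,m,l=run(np.array(Q[3]),slot,psi,0,12); o=C(l[-1]); print(k,psi,round(w,1),round(m,3),l[-1],'wrist',o[:,:5]@par[:5],'elbow',o[:,:3]@par[:3],abs(np.diff(l,axis=0)).max().round(2))
```

```text
mug [0.242 0.222 0.03 ] [0.348 0.302 0.091] ((294.71893310546875, 254.25762939453125), 55.41221618652344)
-75 95 0.1 0.0 [ 0.458  1.107 -0.795  2.132 -1.26   0.553  1.314] wrist [0.454 0.095 0.178] elbow [ 0.417 -0.206  0.54 ] 0.54
-75 105 0.0 0.0 [ 0.119  0.938 -0.398  2.04  -1.26   0.955  1.271] wrist [0.492 0.107 0.176] elbow [ 0.417 -0.05   0.615] 0.35
-75 115 0.0 0.0 [-0.208  0.909 -0.022  1.947 -1.26   1.28   1.275] wrist [0.529 0.123 0.175] elbow [0.401 0.085 0.627] 0.15
-75 125 0.0 0.053 [-0.393  0.947  0.185  1.845 -1.207  1.484  1.279] wrist [0.566 0.146 0.174] elbow [0.39  0.162 0.611] 0.15
-40 95 0.0 0.0 [ 0.385  1.032 -0.658  2.077 -1.26   0.705  1.274] wrist [0.482 0.078 0.178] elbow [ 0.414 -0.168  0.574] 0.55
-40 105 0.0 0.0 [ 0.052  0.922 -0.268  1.983 -1.26   1.072  1.247] wrist [0.52  0.089 0.176] elbow [ 0.414 -0.022  0.622] 0.35
-40 115 0.0 0.0 [-0.249  0.926  0.084  1.888 -1.26   1.376  1.261] wrist [0.558 0.105 0.174] elbow [0.403 0.103 0.62 ] 0.15
-40 125 0.0 0.101 [-0.336  0.965  0.17   1.777 -1.159  1.506  1.243] wrist [0.598 0.128 0.174] elbow [0.404 0.141 0.603] 0.14
0 95 0.0 0.0 [ 0.303  0.979 -0.509  2.01  -1.26   0.854  1.233] wrist [0.514 0.058 0.177] elbow [ 0.412 -0.129  0.597] 0.5
0 105 0.0 0.0 [-0.011  0.922 -0.137  1.914 -1.26   1.189  1.221] wrist [0.553 0.068 0.175] elbow [0.415 0.004 0.621] 0.23
0 115 0.0 0.006 [-0.267  0.955  0.169  1.813 -1.254  1.464  1.239] wrist [0.591 0.084 0.174] elbow [0.41  0.112 0.608] 0.14
0 125 0.0 0.128 [-0.275  0.989  0.149  1.695 -1.109  1.533  1.199] wrist [0.634 0.108 0.174] elbow [0.419 0.118 0.593] 0.14
```

Heading 120° at the near mat slot (.418,.347) is reachable. Carrying it there.

>>> {"method": "move_arm", "body": {"motion": [[-0.154,0.96,0.08,0,0,0.718,30],[-0.154,0.96,0.08,0,0,0.718,30],[-0.154,0.96,0.08,0,0,0.718,30],[-0.154,0.96,0.08,0,0,0.718,30],[-0.154,0.96,0.08,0,0,0.718,30],[-0.154,0.96,0.08,0,0,0.718,30],[-0.154,0.96,0.08,0,0,0.718,30],[-0.154,0.96,0.08,0,0,0.718,30]]}}

```text
clock: 27.4
ee_pos: [0.4717, 0.0036, 0.2489]
ee_rot: [0.916, 0.36, -0.163, 0.063]
wrist_force: [-0.8, -0.8, -0.9]
width: 0.0493
grasp_force: 52.2
```

>>> {"method": "move_arm", "body": {"motion": [[-0.154,0.96,0.08,0,0,0.718,30],[-0.154,0.96,0.08,0,0,0.718,30],[-0.154,0.96,0.08,0,0,0.718,30],[-0.154,0.96,0.08,0,0,0.718,30],[-0.154,0.96,0.08,0,0,0.718,30],[-0.154,0.96,0.08,0,0,0.718,30],[-0.154,0.96,0.08,0,0,0.718,30],[-0.154,0.96,0.08,0,0,0.718,30]]}}

```text
clock: 28.2
ee_pos: [0.4473, 0.1573, 0.262]
ee_rot: [0.768, 0.616, -0.136, 0.108]
wrist_force: [0.1, 0.2, -1.1]
width: 0.0498
grasp_force: 52.1
```

>>> {"method": "move_arm", "body": {"motion": [[-0.154,0.96,0.08,0,0,0.718,30],[-0.154,0.96,0.08,0,0,0.718,30],[-0.154,0.96,0.08,0,0,0.718,30],[-0.154,0.96,0.08,0,0,0.718,30],[-0.154,0.96,0.08,0,0,0.718,30],[-0.154,0.96,0.08,0,0,0.718,30],[-0.154,0.96,0.08,0,0,0.718,30],[-0.154,0.96,0.08,0,0,0.718,30]]}}

```text
clock: 29.0
ee_pos: [0.4229, 0.3116, 0.2754]
ee_rot: [0.551, 0.817, -0.098, 0.143]
wrist_force: [-0.4, -0.2, -1.5]
width: 0.0494
grasp_force: 52.1
```

>>> {"method": "move_arm", "body": {"motion": [[-0.154,0.96,0.08,0,0,0.718,30],[-0.154,0.96,0.08,0,0,0.718,30],[0,0,0,0,0,0,30]]}}

```text
clock: 29.3
ee_pos: [0.4156, 0.352, 0.2784]
ee_rot: [0.487, 0.856, -0.086, 0.15]
wrist_force: [0.5, 0.5, -1.8]
width: 0.0501
grasp_force: 52.2
```

```bash
cat > st.py <<'E'
from h import *; from plan import *
s=get_state(); R=Ro.from_quat(s['ee_rot']).as_matrix(); z=R[:,2]
print(round(s['clock'],2),'pos',s['ee_pos'],'heading',np.degrees(np.arctan2(z[1],z[0])),'tilt',np.degrees(np.arccos(-z[2])),'y yaw',np.degrees(np.arctan2(R[1,1],R[0,1])),'y.z',R[2,1],'\n q',s['joints'],'f',s['wrist_force'],'fk err',pos(s['joints'])-s['ee_pos'],'margin',min((s['joints']-lo).min(),(hi-s['joints']).min()))
E
python3 st.py
```

```text
29.3 pos [0.416 0.352 0.278] heading -59.46245731686563 tilt 19.90130188236328 y yaw 30.715124173926608 y.z -0.001122037665353126 
 q [-1.313  0.328  0.465  1.808  0.2    1.161 -0.416] f [ 0.455  0.459 -1.8  ] fk err [ 0.    -0.001 -0.001] margin 0.6023651504236218
```

Now tilting upright in the air.

>>> {"method": "move_arm", "body": {"motion": [[0,0,0,0.65,0.375,0,30],[0,0,0,0.65,0.375,0,30],[0,0,0,0.65,0.375,0,30],[0,0,0,0.65,0.375,0,30],[0,0,0,0.65,0.375,0,30],[0,0,0,0.65,0.375,0,30],[0,0,0,0.65,0.375,0,30],[0,0,0,0.65,0.375,0,30]]}}

```text
clock: 30.1
ee_pos: [0.4175, 0.3475, 0.2787]
ee_rot: [0.493, 0.858, 0.071, -0.122]
wrist_force: [-0.1, -0.8, -0.6]
width: 0.0495
grasp_force: 52.1
```

>>> {"method": "move_arm", "body": {"motion": [[0,0,0,0.65,0.375,0,30],[0,0,0,0.65,0.375,0,30],[0,0,0,0.65,0.375,0,30],[0,0,0,0.65,0.375,0,30],[0,0,0,0.65,0.375,0,30],[0,0,0,0.65,0.375,0,30],[0,0,0,0.65,0.375,0,30],[0,0,0,0.65,0.375,0,30]]}}

```text
clock: 30.9
ee_pos: [0.4176, 0.3474, 0.2784]
ee_rot: [0.448, 0.779, 0.221, -0.38]
wrist_force: [-0.1, -0.9, -1.4]
width: 0.0498
grasp_force: 52.2
```

>>> {"method": "move_arm", "body": {"motion": [[0,0,0,0.65,0.375,0,30],[0,0,0,0.65,0.375,0,30],[0,0,0,0.65,0.375,0,30],[0,0,0,0.65,0.375,0,30],[0,0,0,0,0,0,30],[0,0,0,0,0,0,30]]}}

```text
clock: 31.5
ee_pos: [0.4175, 0.3478, 0.2779]
ee_rot: [0.409, 0.71, 0.288, -0.496]
wrist_force: [-1.0, -0.8, -1.0]
width: 0.0492
grasp_force: 52.2
```

```bash
python3 st.py
python3 - <<'E'
from h import *
a,_=save('side','side6'); b,_=save('top','top6')
cv2.imwrite('pics/v6.png',np.hstack([cv2.resize(a[30:230,60:310],None,fx=1.8,fy=1.8),cv2.resize(b[110:310,90:270],None,fx=1.8,fy=1.8)])[:,:,::-1])
E
```

```text
31.5 pos [0.417 0.348 0.278] heading 119.9428397981748 tilt 69.94418000957229 y yaw 30.024984494229052 y.z 0.003927105558450439 
 q [-0.437  0.556  0.254  1.93  -1.206  1.572  0.978] f [-1.027 -0.8   -1.014] fk err [0.001 0.001 0.001] margin 0.053911268565170145
```

View pics/v6.png

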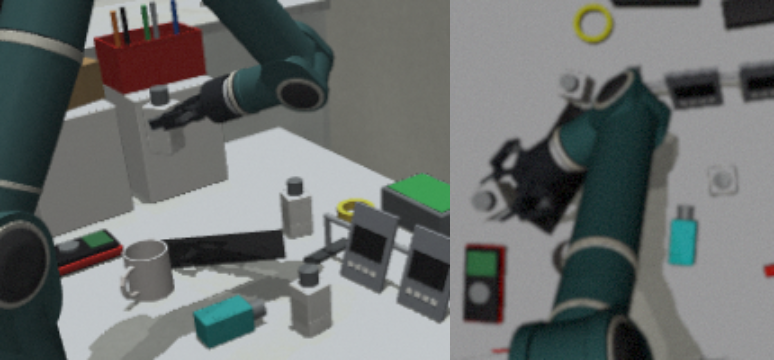

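Bottle is upright in the hand over the mat end. Lowering.

>>> {"method": "move_arm", "body": {"motion": [[0,0,-1,0,0,0,30],[0,0,-1,0,0,0,30],[0,0,-1,0,0,0,30],[0,0,-1,0,0,0,30],[0,0,-1,0,0,0,30],[0,0,-1,0,0,0,30],[0,0,-1,0,0,0,30],[0,0,-1,0,0,0,30]]}}

```text
clock: 32.4
ee_pos: [0.4175, 0.349, 0.1186]
ee_rot: [0.407, 0.711, 0.289, -0.495]
wrist_force: [-0.4, -0.2, -1.7]
width: 0.0495
grasp_force: 52.2
```

>>> {"method": "move_arm", "body": {"motion": [[0,0,-0.8,0,0,0,30],[0,0,-0.8,0,0,0,30],[0,0,-0.5,0,0,0,30],[0,0,-0.25,0,0,0,30],[0,0,0,0,0,0,30],[0,0,0,0,0,0,30]]}}

```text
clock: 33.0
ee_pos: [0.4174, 0.3485, 0.0719]
ee_rot: [0.408, 0.71, 0.289, -0.496]
wrist_force: [0.7, -0.9, -2.1]
width: 0.0491
grasp_force: 52.2
```

>>> {"method": "move_arm", "body": {"motion": [[0,0,-0.15,0,0,0,30],[0,0,0,0,0,0,30]]}}

```text
clock: 33.2
ee_pos: [0.4172, 0.3484, 0.0686]
ee_rot: [0.408, 0.71, 0.289, -0.496]
wrist_force: [1.6, 0.1, -1.3]
width: 0.0495
grasp_force: 52.2
```

```bash
python3 st.py
```

```text
33.2 pos [0.417 0.348 0.069] heading 119.95414655294552 tilt 70.0574548753926 y yaw 30.06669938332998 y.z 0.005413996060461168 
 q [-0.35   0.93   0.14   1.897 -1.261  1.42   1.293] f [ 1.611  0.084 -1.336] fk err [0.001 0.    0.001] margin -0.0011515575774228015
```

>>> {"method": "move_arm", "body": {"motion": [[0,0,-0.15,0,0,0,30],[0,0,-0.1,0,0,0,30],[0,0,0,0,0,0,30]]}}

```text
clock: 33.5
ee_pos: [0.417, 0.3484, 0.0632]
ee_rot: [0.408, 0.71, 0.288, -0.496]
wrist_force: [0.3, -0.3, -2.1]
width: 0.0493
grasp_force: 52.2
```

>>> {"method": "move_arm", "body": {"motion": [[0,0,-0.07,0,0,0,30],[0,0,0,0,0,0,30]]}}

```text
clock: 33.7
ee_pos: [0.4172, 0.3484, 0.0625]
ee_rot: [0.408, 0.71, 0.289, -0.497]
wrist_force: [0.2, -1.0, 1.5]
width: 0.0494
grasp_force: 52.4
```

>>> {"method": "move_arm", "body": {"motion": [[0,0,-0.07,0,0,0,30],[0,0,0,0,0,0,30]]}}

```text
clock: 33.9
ee_pos: [0.4171, 0.3484, 0.0625]
ee_rot: [0.407, 0.709, 0.289, -0.498]
wrist_force: [-0.6, -3.3, 8.8]
width: 0.0495
grasp_force: 53.0
```

>>> {"method": "move_arm", "body": {"motion": [[0,0,0.03,0,0,0,60],[0,0,0,0,0,0,80],[0,0,0,0,0,0,80],[0.23,-0.4,0.17,0,0,0,80],[0.46,-0.8,0.34,0,0,0,80],[0.46,-0.8,0.34,0,0,0,80],[0.46,-0.8,0.34,0,0,0,80],[0.23,-0.4,0.5,0,0,0,80]]}}

```text
clock: 34.7
ee_pos: [0.456, 0.2814, 0.0953]
ee_rot: [0.409, 0.71, 0.289, -0.495]
wrist_force: [-1.2, -0.0, 0.6]
width: 0.0798
grasp_force: 0.0
```

>>> {"method": "move_arm", "body": {"motion": [[0,0,1,0,0,0,80],[0,0,1,0,0,0,80],[0,0,1,0,0,0,80],[0,0,1,-0.65,-0.375,0,80],[0,0,1,-0.65,-0.375,0,80],[0,0,1,-0.65,-0.375,0,80],[0,0,1,-0.65,-0.375,0,80],[0,0,1,-0.65,-0.375,0,80]]}}

```text
clock: 35.5
ee_pos: [0.4541, 0.2837, 0.2569]
ee_rot: [0.456, 0.794, 0.203, -0.347]
wrist_force: [0.4, 0.1, 0.2]
width: 0.0803
grasp_force: 0.0
```

>>> {"method": "move_arm", "body": {"motion": [[0,0,0,-0.65,-0.375,0,80],[0,0,0,-0.65,-0.375,0,80],[0,0,0,-0.65,-0.375,0,80],[0,0,0,-0.65,-0.375,0,80],[0,0,0,-0.65,-0.375,0,80],[0,0,0,-0.65,-0.375,0,80],[0,0,0,-0.65,-0.375,0,80],[0,0,0,-0.65,-0.375,0,80]]}}

```text
clock: 36.3
ee_pos: [0.4541, 0.2837, 0.2562]
ee_rot: [0.496, 0.863, 0.051, -0.085]
wrist_force: [0.8, 0.7, -0.4]
width: 0.0798
grasp_force: 0.0
```

```bash
python3 st.py
cat > bot.py <<'E'
from h import *
import sys
np.set_printoptions(precision=4,suppress=True)
for n in ('top','side'):
    im,d=save(n,n+sys.argv[1]); X=cloud(n,d); hs=cv2.cvtColor(im,cv2.COLOR_RGB2HSV)
    m=((hs[...,1]<60)&(X[...,2]>.082)&(X[...,2]<.125)&(X[...,0]>.35)&(X[...,0]<.75)&(X[...,1]>-.2)&(X[...,1]<.45)).astype(np.uint8)
    k,l,s,c=cv2.connectedComponentsWithStats(m)
    for i in range(1,k):
        if s[i,4]>25:
            W=X[l==i]; cap=W[W[:,2]>.108]; b=W[W[:,2]<.094]
            r=cv2.minAreaRect((b[:,:2]*1000).astype(np.float32)) if len(b)>5 else None
            print(n,c[i].round(),s[i,4],'z',W[:,2].max().round(3),'cap',cap[:,:2].mean(0) if len(cap) else '',r)
E
python3 bot.py 7
python3 - <<'E'
import cv2,numpy as np
a=cv2.imread('pics/side7.png');b=cv2.imread('pics/top7.png')
cv2.imwrite('pics/v7.png',np.hstack([cv2.resize(a[60:260,80:380],None,fx=1.6,fy=1.6),cv2.resize(b[110:310,90:280],None,fx=1.6,fy=1.6)]))
E
```

```text
36.3 pos [0.454 0.284 0.256] heading 119.50074580077015 tilt 11.3884726995525 y yaw 30.184651159170706 y.z 0.0024042374255026783 
 q [-0.873  0.273  0.435  1.898 -0.364  1.039  0.269] f [ 0.759  0.669 -0.38 ] fk err [-0.  0.  0.] margin 0.5124617354413032
top [242. 153.] 469 z 0.124 cap [ 0.6533 -0.0317] ((650.5089111328125, -18.706527709960938), (22.849782943725586, 361.60797119140625), 7.241507530212402)
top [157. 157.] 203 z 0.121 cap [0.6381 0.2675] ((638.3611450195312, 266.9139404296875), (51.948577880859375, 49.45231246948242), 80.57440948486328)
top [241. 209.] 214 z 0.121 cap [ 0.4616 -0.023 ] ((462.02264404296875, -22.903818130493164), (47.133724212646484, 47.4377555847168), 0.6347215175628662)
side [223. 135.] 151 z 0.118 cap [0.6373 0.2652] ((637.5556030273438, 267.50018310546875), (52.450862884521484, 49.24477767944336), 78.50521087646484)
side [158. 146.] 195 z 0.122 cap [0.4164 0.3412] ((417.04547119140625, 340.7022705078125), (55.30720520019531, 50.317264556884766), 26.781328201293945)
side [285. 165.] 885 z 0.125 cap [ 0.656  -0.0458] ((648.2586669921875, -17.705764770507812), (26.82361602783203, 365.136474609375), 6.921185493469238)
side [231. 186.] 245 z 0.118 cap [ 0.459  -0.0261] ((459.72784423828125, -23.677082061767578), (51.33722686767578, 52.41717529296875), 9.634450912475586)
```

View pics/v7.png

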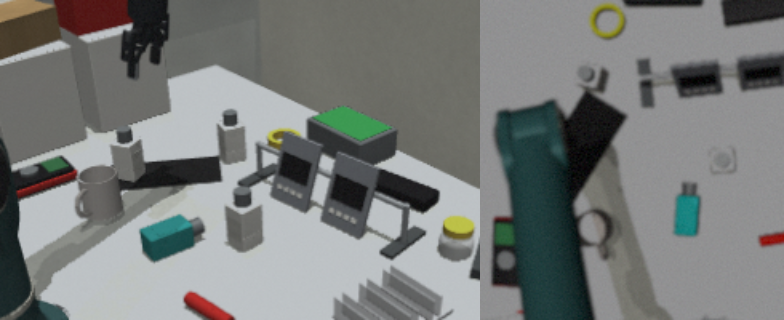

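Bottle A stands on the mat at (.417,.342). Next is the bottle at (.638,.267).

>>> {"method": "move_arm", "body": {"motion": [[0.3,0,0,-0.548,-0.317,0,80],[0.9,0,0,-0.548,-0.317,0,80],[0.9,-0.1,0,-0.548,-0.317,0,80],[0.9,-0.1,0,0,0,0.9,80],[0.9,-0.1,0,0,0,0.9,80],[0.9,-0.1,0,0,0,0.9,80],[0.9,-0.1,0,0,0,0.9,80],[0.9,-0.1,0,0,0,0.9,80]]}}

```text
clock: 37.2
ee_pos: [0.5868, 0.2707, 0.255]
ee_rot: [0.281, 0.96, 0.001, -0.002]
wrist_force: [-0.4, 0.4, -0.1]
width: 0.0803
grasp_force: 0.0
```

>>> {"method": "move_arm", "body": {"motion": [[0.9,-0.1,0,0,0,0.9,80],[0.9,-0.1,0,0,0,0.9,80],[0.8,-0.05,0,0,0,0.9,80],[0,0,0,0,0,0.9,80],[0,0,0,0,0,0,80]]}}

```text
clock: 37.7
ee_pos: [0.6385, 0.2653, 0.2547]
ee_rot: [0.098, 0.995, 0.001, -0.002]
wrist_force: [-0.7, 0.1, 0.2]
width: 0.0799
grasp_force: 0.0
```

```bash
python3 st.py; python3 bot.py 8 | grep -v 361
```

```text
37.7 pos [0.638 0.265 0.255] heading 159.86685156183628 tilt 0.2604951883064059 y yaw 78.7356657782208 y.z 0.0007009502871796079 
 q [-0.65   0.536  0.308  1.492 -0.174  1.144  1.065] f [-0.73   0.124  0.219] fk err [ 0. -0. -0.] margin 0.6663411558706407
top [242. 153.] 462 z 0.125 cap [ 0.6535 -0.034 ] ((649.4915771484375, -19.391815185546875), (23.259679794311523, 360.90850830078125), 6.720325946807861)
top [157. 159.] 147 z 0.12 cap [0.6342 0.268 ] ((638.1655883789062, 267.1678466796875), (49.61193084716797, 49.8116569519043), 76.96562957763672)
top [241. 209.] 211 z 0.121 cap [ 0.4617 -0.0233] ((462.0767517089844, -24.441749572753906), (47.194862365722656, 50.54114532470703), 0.6079319715499878)
side [223. 135.] 150 z 0.117 cap [0.6373 0.2661] ((636.70751953125, 264.80206298828125), (54.8569221496582, 48.20073699951172), 75.5890121459961)
side [231. 186.] 249 z 0.117 cap [ 0.4593 -0.0254] ((460.3326416015625, -25.32231903076172), (52.411155700683594, 50.19279479980469), 5.07663106918335)
```

>>> {"method": "move_arm", "body": {"motion": [[0,0.08,-1,0,0,0,80],[0,0,-1,0,0,0,80],[0,0,-1,0,0,0,80],[0,0,-1,0,0,0,80],[0,0,-1,0,0,0,80],[0,0,-1,0,0,0,80],[0,0,-1,0,0,0,80],[0,0,-1,0,0,0,80]]}}

```text
clock: 38.6
ee_pos: [0.6376, 0.269, 0.0946]
ee_rot: [0.098, 0.995, 0.001, -0.001]
wrist_force: [0.3, 0.7, -0.8]
width: 0.08
grasp_force: 0.0
```

>>> {"method": "move_arm", "body": {"motion": [[0,0,-0.8,0,0,0,80],[0,0,-0.7,0,0,0,80],[0,0,0,0,0,0,30],[0,0,0,0,0,0,30],[0,0,0,0,0,0,30],[0,0,0,0,0,0,30],[0,0,0,0,0,0,30]], "force": 45}}

```text
clock: 39.3
ee_pos: [0.6383, 0.2691, 0.0658]
ee_rot: [0.097, 0.995, 0.001, -0.001]
wrist_force: [0.6, -0.2, 0.2]
width: 0.0494
grasp_force: 48.4
```

>>> {"method": "move_arm", "body": {"motion": [[0,0,0.3,0,0,0,30],[0,0,0.7,0,0,0,30],[0,0,0.7,0,0,0,30],[0,0,0,0,0,0,30]]}}

```text
clock: 39.7
ee_pos: [0.64, 0.2697, 0.1027]
ee_rot: [0.097, 0.995, 0.002, 0.001]
wrist_force: [0.1, -0.7, -1.1]
width: 0.0495
grasp_force: 48.3
```

```bash
python3 st.py
```

```text
39.7 pos [0.64  0.27  0.103] heading 50.99390061797923 tilt 0.25989578517386275 y yaw 78.87543897830083 y.z 0.004009472724255155 
 q [-0.628  0.697  0.267  1.595 -0.225  0.876  1.101] f [ 0.074 -0.659 -1.058] fk err [-0. -0.  0.] margin 0.6959296079562192
```

>>> {"method": "move_arm", "body": {"motion": [[-0.5,0,0,0,0,-0.5,30],[-0.8,0,0,0,0,-0.6,30],[-0.8,0,0,0,0,-0.6,30],[-0.8,0,0,0,0,-0.6,30],[-0.8,0,0,0,0,-0.6,30],[-0.8,0,0,0,0,-0.4,30],[-0.1,0,0,0,0,0,30],[0,0,0,0,0,0,30]]}}

```text
clock: 40.5
ee_pos: [0.5462, 0.2694, 0.0995]
ee_rot: [0.266, 0.964, 0.001, -0.001]
wrist_force: [-0.1, 0.6, -1.5]
width: 0.0492
grasp_force: 48.2
```

>>> {"method": "move_arm", "body": {"motion": [[0,0,-0.6,0,0,0,30],[0,0,-0.5,0,0,0,30],[0,0,-0.2,0,0,0,30],[0,0,0,0,0,0,30]]}}

```text
clock: 40.9
ee_pos: [0.5455, 0.2683, 0.0716]
ee_rot: [0.267, 0.964, -0.0, -0.002]
wrist_force: [0.0, -0.6, -2.5]
width: 0.0493
grasp_force: 48.2
```

>>> {"method": "move_arm", "body": {"motion": [[0,0,-0.1,0,0,0,30],[0,0,-0.1,0,0,0,30],[0,0,0,0,0,0,30]]}}

```text
clock: 41.2
ee_pos: [0.5464, 0.269, 0.0698]
ee_rot: [0.267, 0.964, 0.001, -0.001]
wrist_force: [-1.4, -0.7, 0.9]
width: 0.0492
grasp_force: 48.6
```

>>> {"method": "move_arm", "body": {"motion": [[0,0,0.03,0,0,0,60],[0,0,0,0,0,0,80],[0,0,0,0,0,0,80],[0,0,0.7,0,0,0,80],[0,0,1,0,0,0,80],[0,0,1,0,0,0,80],[0,0,1,0,0,0,80],[0,0,1,0,0,0,80]]}}

```text
clock: 42.0
ee_pos: [0.5461, 0.2691, 0.1656]
ee_rot: [0.267, 0.964, 0.001, -0.001]
wrist_force: [-0.5, 0.4, 0.1]
width: 0.0801
grasp_force: 0.0
```

>>> {"method": "move_arm", "body": {"motion": [[0,0,1,0,0,0,80],[0,0,1,0,0,0,80],[-0.3,-1,0.5,0,0,0.4,80],[-0.3,-1,0,0,0,0.4,80],[-0.3,-1,0,0,0,0.4,80],[-0.3,-1,0,0,0,0.4,80],[-0.3,-1,0,0,0,0.4,80],[-0.3,-1,0,0,0,0.4,80]]}}

```text
clock: 42.8
ee_pos: [0.5098, 0.1482, 0.2148]
ee_rot: [0.143, 0.99, 0.001, -0.001]
wrist_force: [-0.3, -1.0, 0.0]
width: 0.0799
grasp_force: 0.0
```

>>> {"method": "move_arm", "body": {"motion": [[-0.3,-1,0,0,0,0.4,80],[-0.3,-1,0,0,0,0.4,80],[-0.3,-1,0,0,0,0.4,80],[-0.3,-1,0,0,0,0.4,80],[-0.3,-1,0,0,0,0.4,80],[-0.3,-1,0,0,0,0.4,80],[-0.3,-1,0,0,0,0.4,80],[-0.3,-0.6,0,0,0,0,80]]}}

```text
clock: 43.6
ee_pos: [0.4618, -0.0046, 0.2146]
ee_rot: [-0.001, 1.0, 0.0, -0.001]
wrist_force: [-0.0, 0.4, 0.8]
width: 0.0804
grasp_force: 0.0
```

```bash
python3 st.py; python3 bot.py 9 | grep -v ' 36'
```

```text
43.6 pos [ 0.462 -0.005  0.215] heading 144.59306520951696 tilt 0.07854299982174184 y yaw 90.17068786175355 y.z 0.000797558789826148 
 q [-0.444  0.184  0.428  2.097 -0.1    0.88   1.616] f [-0.043  0.393  0.835] fk err [-0. -0. -0.] margin 0.312969189798161
top [157. 183.] 203 z 0.125 cap [0.5474 0.266 ] ((548.567138671875, 266.2627868652344), (50.5918083190918, 48.80471420288086), 58.987144470214844)
top [133. 221.] 215 z 0.125 cap [0.4176 0.3432] ((416.9778137207031, 345.43157958984375), (50.67020034790039, 52.83985137939453), 29.75459098815918)
side [202. 143.] 168 z 0.121 cap [0.5473 0.2613] ((546.7403564453125, 262.0094299316406), (51.7755012512207, 45.05582046508789), 56.911651611328125)
side [158. 146.] 196 z 0.121 cap [0.4168 0.342 ] ((416.6453552246094, 342.8624572753906), (54.17882537841797, 53.763511657714844), 34.5953483581543)
side [231. 186.] 248 z 0.117 cap [ 0.4591 -0.0258] ((460.5853271484375, -25.133197784423828), (53.07071304321289, 52.288787841796875), 3.973098039627075)
```

>>> {"method": "move_arm", "body": {"motion": [[-0.02,-0.95,0,0,0,0,80],[0,0,-1,0,0,0,80],[0,0,-1,0,0,0,80],[0,0,-1,0,0,0,80],[0,0,-1,0,0,0,80],[0,0,-1,0,0,0,80],[0,0,-1,0,0,0,80],[0,0,-0.9,0,0,0,80]]}}

```text
clock: 44.5
ee_pos: [0.462, -0.0206, 0.0749]
ee_rot: [-0.003, 1.0, 0.001, -0.001]
wrist_force: [0.4, 1.0, -1.0]
width: 0.0799
grasp_force: 0.0
```

>>> {"method": "move_arm", "body": {"motion": [[0,0,-0.5,0,0,0,80],[0,0,0,0,0,0,80],[0,0,0,0,0,0,30],[0,0,0,0,0,0,30],[0,0,0,0,0,0,30],[0,0,0,0,0,0,30],[0,0,0,0,0,0,30]], "force": 45}}

```text
clock: 45.2
ee_pos: [0.4624, -0.0218, 0.0668]
ee_rot: [-0.002, 1.0, 0.001, -0.0]
wrist_force: [-1.6, 1.2, 6.6]
width: 0.0507
grasp_force: 45.1
```

>>> {"method": "move_arm", "body": {"motion": [[0,0,0.3,0,0,0,30],[0,0,0.7,0,0,0,30],[0,0,1,0,0,0,30],[0,0,1,0,0,0,30],[0,0,1,0,0,0,30],[0,0,1,0,0,0,30],[0,0,1,0,0,0,30],[0,0,0,0,0,0,30]]}}

```text
clock: 46.0
ee_pos: [0.463, -0.022, 0.1881]
ee_rot: [-0.002, 1.0, 0.001, 0.001]
wrist_force: [-0.3, 0.3, -2.6]
width: 0.0506
grasp_force: 45.8
```

```bash
python3 st.py
```

```text
46.0 pos [ 0.463 -0.022  0.188] heading 31.23411542879657 tilt 0.18143341017784295 y yaw 90.26730722325301 y.z 0.0016293555050353728 
 q [-0.413  0.229  0.445  2.121 -0.137  0.815  1.691] f [-0.268  0.278 -2.59 ] fk err [-0. -0.  0.] margin 0.2889737794444853
```

>>> {"method": "move_arm", "body": {"motion": [[0.065,0.5,0.7,0,0,-0.325,30],[0.065,0.97,0.7,0,0,-0.325,30],[0.065,0.97,0,0,0,-0.325,30],[0.065,0.97,0,0,0,-0.325,30],[0.065,0.97,0,0,0,-0.325,30],[0.065,0.97,0,0,0,-0.325,30],[0.065,0.97,0,0,0,-0.325,30],[0.065,0.97,0,0,0,-0.325,30]]}}

```text
clock: 46.8
ee_pos: [0.4712, 0.1244, 0.2127]
ee_rot: [0.134, 0.991, 0.0, -0.002]
wrist_force: [0.4, -0.3, -1.5]
width: 0.0503
grasp_force: 46.1
```

>>> {"method": "move_arm", "body": {"motion": [[0.065,0.97,0,0,0,-0.325,30],[0.065,0.97,0,0,0,-0.325,30],[0.065,0.97,0,0,0,-0.325,30],[0.065,0.97,0,0,0,-0.325,30],[0.065,0.97,0,0,0,-0.325,30],[0.065,0.97,0,0,0,-0.325,30],[0.065,0.97,0,0,0,-0.325,30],[0.065,0.97,0,0,0,-0.325,30]]}}

```text
clock: 47.6
ee_pos: [0.4817, 0.2794, 0.2124]
ee_rot: [0.267, 0.964, -0.0, -0.002]
wrist_force: [-0.1, -0.5, -1.6]
width: 0.0502
grasp_force: 46.1
```

>>> {"method": "move_arm", "body": {"motion": [[0.065,0.7,0,0,0,0,30],[0,0.5,0,0,0,0,30],[0,0,0,0,0,0,30],[0,0,0,0,0,0,30]]}}

```text
clock: 48.0
ee_pos: [0.4836, 0.3021, 0.2134]
ee_rot: [0.267, 0.964, 0.0, -0.001]
wrist_force: [-0.0, -0.5, -2.2]
width: 0.0504
grasp_force: 46.0
```

```bash
python3 st.py
```

```text
48.0 pos [0.484 0.302 0.213] heading 159.63315590701842 tilt 0.14318974909465035 y yaw 59.064504704605774 y.z -0.00045837560929346335 
 q [-0.912  0.374  0.372  1.849 -0.166  0.95   0.565] f [-0.018 -0.477 -2.151] fk err [-0. -0. -0.] margin 0.5606528503100587
```

>>> {"method": "move_arm", "body": {"motion": [[0.05,0.2,-0.6,0,0,0,30],[0,0,-1,0,0,0,30],[0,0,-1,0,0,0,30],[0,0,-1,0,0,0,30],[0,0,-1,0,0,0,30],[0,0,-1,0,0,0,30],[0,0,-1,0,0,0,30],[0,0,-0.2,0,0,0,30]]}}

```text
clock: 48.8
ee_pos: [0.4832, 0.3053, 0.0749]
ee_rot: [0.267, 0.964, -0.001, -0.003]
wrist_force: [-0.3, -0.3, -3.3]
width: 0.0505
grasp_force: 46.0
```

>>> {"method": "move_arm", "body": {"motion": [[0,0,0,0,0,0,30],[0,0,-0.1,0,0,0,30],[0,0,0,0,0,0,30]]}}

```text
clock: 49.1
ee_pos: [0.4852, 0.3072, 0.0765]
ee_rot: [0.267, 0.964, 0.001, -0.001]
wrist_force: [0.7, -0.5, -1.5]
width: 0.0505
grasp_force: 46.0
```

>>> {"method": "move_arm", "body": {"motion": [[0,0,-0.08,0,0,0,30],[0,0,0,0,0,0,30]]}}

```text
clock: 49.3
ee_pos: [0.4847, 0.3072, 0.0745]
ee_rot: [0.267, 0.964, 0.001, -0.001]
wrist_force: [-0.2, -0.4, -1.8]
width: 0.0506
grasp_force: 46.0
```

>>> {"method": "move_arm", "body": {"motion": [[0,0,-0.12,0,0,0,30],[0,0,0,0,0,0,30]]}}

```text
clock: 49.5
ee_pos: [0.4845, 0.307, 0.0715]
ee_rot: [0.267, 0.964, 0.001, -0.001]
wrist_force: [-0.5, -0.4, -1.4]
width: 0.0504
grasp_force: 46.0
```

>>> {"method": "move_arm", "body": {"motion": [[0,0,-0.06,0,0,0,30],[0,0,0,0,0,0,30]]}}

```text
clock: 49.7
ee_pos: [0.4847, 0.3071, 0.0709]
ee_rot: [0.267, 0.964, 0.001, -0.001]
wrist_force: [-1.4, 0.4, 3.4]
width: 0.0503
grasp_force: 46.3
```

>>> {"method": "move_arm", "body": {"motion": [[0,0,-0.06,0,0,0,30],[0,0,0,0,0,0,30]]}}

```text
clock: 49.9
ee_pos: [0.4847, 0.3073, 0.0708]
ee_rot: [0.266, 0.964, 0.001, -0.001]
wrist_force: [-3.5, -2.2, 11.9]
width: 0.0506
grasp_force: 47.1
```

Contact. Releasing, withdrawing and checking.

>>> {"method": "move_arm", "body": {"motion": [[0,0,0.08,0,0,0,60],[0,0,0,0,0,0,80],[0,0,0,0,0,0,80],[0,0,0.7,0,0,0,80],[0,0,1,0,0,0,80],[0,0,1,0,0,0,80],[0,0,1,0,0,0,80],[0,0,1,0,0,0,80]]}}

```text
clock: 50.7
ee_pos: [0.4848, 0.307, 0.1666]
ee_rot: [0.267, 0.964, 0.001, -0.001]
wrist_force: [0.3, 0.9, -0.7]
width: 0.0797
grasp_force: 0.0
```

>>> {"method": "move_arm", "body": {"motion": [[0,0,1,0,0,0,80],[0,0,1,0,0,0,80],[-0.5,1,0.5,0,0,0,80],[-0.5,1,0.5,0,0,0,80],[-0.5,1,0,0,0,0,80],[-0.5,1,0,0,0,0,80],[-0.5,1,0,0,0,0,80],[-0.5,1,0,0,0,0,80]]}}

```text
clock: 51.5
ee_pos: [0.4243, 0.4277, 0.2259]
ee_rot: [0.267, 0.964, 0.001, -0.001]
wrist_force: [-0.2, 0.4, -0.5]
width: 0.0799
grasp_force: 0.0
```

>>> {"method": "move_arm", "body": {"motion": [[-0.7,1,0,0,0,0,80],[-0.7,1,0,0,0,0,80],[-0.7,1,0,0,0,0,80],[-0.7,1,0,0,0,0,80],[-0.7,1,0,0,0,0,80],[-0.7,1,0,0,0,0,80],[0,0,0,0,0,0,80],[0,0,0,0,0,0,80]]}}

```text
clock: 52.3
ee_pos: [0.3427, 0.5418, 0.2255]
ee_rot: [0.269, 0.963, -0.004, 0.0]
wrist_force: [-0.6, -12.9, 5.6]
width: 0.0801
grasp_force: 6.8
```

```bash
python3 bot.py 10
python3 - <<'E'
import cv2,numpy as np
a=cv2.imread('pics/side10.png');b=cv2.imread('pics/top10.png')
cv2.imwrite('pics/v10.png',np.hstack([cv2.resize(a[60:360,60:410],None,fx=1.2,fy=1.2),cv2.resize(b[60:360,90:400],None,fx=1.2,fy=1.2)]))
E
```

```text
top [242. 153.] 454 z 0.125 cap [ 0.6537 -0.035 ] ((650.091064453125, -18.682403564453125), (25.167142868041992, 361.1130065917969), 6.385861873626709)
top [157. 183.] 203 z 0.125 cap [0.5471 0.2658] ((548.6967163085938, 266.27874755859375), (50.95585632324219, 49.627708435058594), 58.393802642822266)
top [145. 201.] 219 z 0.124 cap [0.4841 0.306 ] ((484.4538879394531, 306.1214294433594), (51.795982360839844, 48.60615539550781), 64.64723205566406)
top [133. 221.] 210 z 0.124 cap [0.4175 0.3432] ((416.9958801269531, 345.11639404296875), (50.83981704711914, 49.736934661865234), 28.812984466552734)
side [202. 143.] 168 z 0.121 cap [0.5466 0.2605] ((546.7822265625, 262.2956848144531), (50.68703842163086, 44.71390151977539), 57.12030029296875)
side [180. 145.] 187 z 0.122 cap [0.4824 0.3015] ((483.7093200683594, 302.4554748535156), (51.175498962402344, 49.780555725097656), 64.81642150878906)
side [158. 146.] 195 z 0.122 cap [0.4165 0.3411] ((415.27691650390625, 333.1808776855469), (47.31098556518555, 63.928863525390625), 75.48600769042969)
side [286. 165.] 883 z 0.125 cap [ 0.6559 -0.0445] ((647.8790893554688, -18.779876708984375), (27.23207664489746, 363.68023681640625), 6.19573450088501)
```

View pics/v10.png

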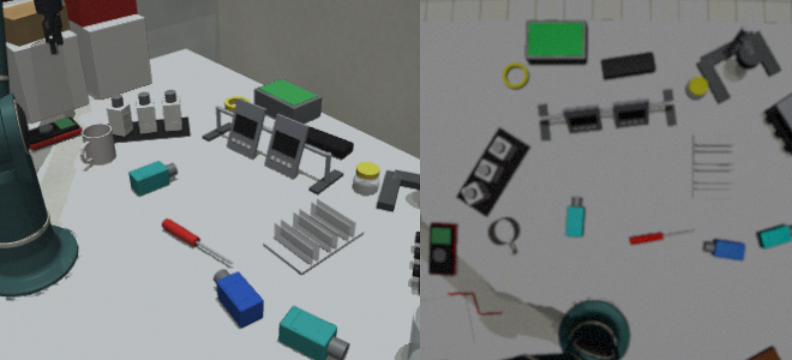

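All three bottles stand on the mat and both panels lean on the rail. The hand has touched the tall box at the left edge (13 N), so I'm backing off.

>>> {"method": "move_arm", "body": {"motion": [[0.7,-1,0,0,0,0,80],[0.7,-1,0,0,0,0,80],[0.7,-1,0.5,0,0,0,80],[0.3,-0.5,1,0,0,0,80],[0,0,1,0,0,0,80],[0,0,0,0,0,0,80],[0,0,0,0,0,0,80]]}}

```text
clock: 53.1
ee_pos: [0.3884, 0.4772, 0.2754]
ee_rot: [0.266, 0.964, 0.001, -0.001]
wrist_force: [0.3, -0.5, -1.2]
width: 0.0803
grasp_force: 0.0
```

```bash
python3 st.py; python3 bot.py 11|grep top
python3 - <<'E'
import cv2,numpy as np
a=cv2.imread('pics/side0.png').astype(int);b=cv2.imread('pics/side11.png').astype(int); t=cv2.imread('pics/top11.png')
# box edges left area: compare
A=np.abs(a-b)[60:150,85:190].sum(2); print((A>60).mean())
cv2.imwrite('pics/v11.png',np.hstack([cv2.resize(x.astype(np.uint8)[20:220,0:210],None,fx=1.8,fy=1.8) for x in(a,b)]))
E
```

```text
53.1 pos [0.388 0.477 0.275] heading 118.57837623259624 tilt 0.18100944387680418 y yaw 59.09396721665404 y.z 0.0016041645902032868 
 q [-1.191  0.381  0.329  1.677 -0.138  1.104  0.209] f [ 0.306 -0.528 -1.22 ] fk err [ 0. -0. -0.] margin 0.6614998161716912
top [242. 153.] 437 z 0.125 cap [ 0.6538 -0.0378] ((650.49365234375, -19.068832397460938), (22.01126480102539, 361.2575378417969), 7.384956359863281)
top [157. 183.] 201 z 0.125 cap [0.5474 0.266 ] ((548.0881958007812, 265.4901123046875), (50.68462371826172, 49.40998840332031), 58.5504150390625)
top [145. 201.] 218 z 0.125 cap [0.4839 0.3055] ((484.8279113769531, 306.2778015136719), (52.41587448120117, 49.77089309692383), 63.889427185058594)
top [133. 221.] 213 z 0.124 cap [0.4175 0.3434] ((416.26409912109375, 345.5599670410156), (51.145668029785156, 52.44696044921875), 27.682971954345703)
0.055767195767195764
```

View pics/v11.png

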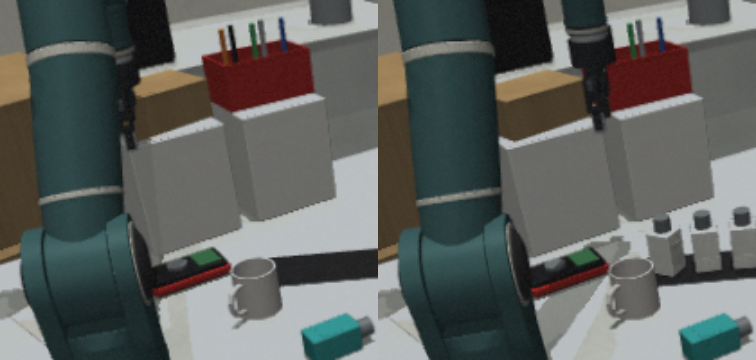

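The boxes haven't moved, and panels and bottles are as placed. Handing in.

```bash
python3 -c "
from rig import finish_job; print(finish_job())"
```

```text
the job is handed in; nothing more can be done
None
```

I handed the job in at 53 s: both panels present lean on the rail at about 20°, and all three white bottles stand upright on the mat. While retreating, the hand touched a tall box at the left edge (about 13 N), but before-and-after pictures show no shift. No verdict was returned.

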